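# Put the washed mixer attachments and the pine board away

## Task

The baking things on the drying mat and rack are dry. Lay the two beaters and the loose dough hook in the empty lanes of the tray, one to a lane, flat on its floor and pointing the same way as the dough hook already there (working end towards the blue strip); then hang the small pine board by its hole on the brass peg of the cabinet. Do not drop or toss any of them, keep the first hook in its lane, and leave the mixer, bowls, bottle, whisk and mug where they are.

Things in the scene. Friction and masses are not known exactly. Their poses are not given: they have to be found in the camera images.
- beater_a: Mixer beater, steel, lying on its side, 150 mm long along body x: working end at +x, shaft end at -x. Origin on the surface it lies on, under the middle. Bare 9 mm shaft x = -45 to 0 (grip here; its axis 13 mm above the surface), black collar 22 mm at x = -48, stub to x = -75. Head: four wire loops x = 3 to 73, 34 mm wide and high as it lies
- beater_b: Mixer beater, steel, lying on its side, 150 mm long along body x: working end at +x, shaft end at -x. Origin on the surface it lies on, under the middle. Bare 9 mm shaft x = -45 to 0 (grip here; its axis 13 mm above the surface), black collar 22 mm at x = -48, stub to x = -75. Head: four wire loops x = 3 to 73, 34 mm wide and high as it lies
- hook_a: Dough hook, steel, lying on its side, 150 mm long along body x: working end at +x, shaft end at -x. Origin on the surface it lies on, under the middle. Bare 9 mm shaft x = -45 to 0 (grip here; its axis 13 mm above the surface), black collar 22 mm at x = -48, stub to x = -75. Spiral of 35 mm diameter, x = 0 to 72. The loose one, on the blue mat (4 mm thick)
- hook_b: Dough hook, steel, lying on its side, 150 mm long along body x: working end at +x, shaft end at -x. Origin on the surface it lies on, under the middle. Bare 9 mm shaft x = -45 to 0 (grip here; its axis 13 mm above the surface), black collar 22 mm at x = -48, stub to x = -75. Spiral of 35 mm diameter, x = 0 to 72. The one that already lies in the tray, in lane 3
- tray: White tray, fixed, 180 (x) x 204 mm (y), origin under its centre. Floor top z = 4 mm. Four lanes along x, 46 mm wide, 172 long, middles at y = -75, -25, +25 (empty) and +75 (holds hook_b). Walls and ribs 18 mm high, 4 thick; ribs and side walls are cut away for fingers from x = -64 to +28 mm. The +x end wall bears the blue strip
- board: Small pine board standing on edge, 14 mm thick (body x), 110 mm wide (y), 180 mm high (z), about 160 g; origin under its centre. Hanging hole 22 mm diameter right through along x, centred 132 mm above the lower edge (48 mm under the upper edge), y = 0
- board_eye (a point): Centre of the board's hanging hole; axes as the board's
- rack: Drying rack, fixed: wooden base 100 (x) x 130 (y) x 6 mm with four rows of steel pins reaching z = 45 mm, at x = -39, -13, 13, 39 mm and y = -35, 35 mm, 6 mm thick; the board stands between the middle rows
- peg: Brass peg, level, 9 mm diameter, 85 mm long with a 13 mm round knob at the end, fixed on a pine cabinet's front; origin where its axis leaves the front, 170 mm over the counter. Points along -x of its body. Cabinet front is the plane x = 0, y = -245 to +75, top 50 mm above the origin; its door (y = -245 to -80) stands ajar
- peg_tip (a point): Centre of the round knob at the tip of the peg
- mixer: Black hand mixer, 185 x 80 x 160 mm, stands on the counter; origin under its centre
- bowl_big: Green plastic bowl, 210 mm across, 85 mm high; origin under its centre
- bowl_small: Yellow plastic bowl, 160 mm across, nested in the green one
- bottle: Green glass bottle with flip-top latch, 72 mm diameter, 246 mm high; origin under its centre
- whisk: Steel whisk lying on the counter, about 270 mm long (x from -170 to +102), 52 mm balloon at +x
- mug: Terracotta mug, 80 mm diameter, 90 mm high, handle at +y; origin under its centre
- beater_a_head (a point): Tip of beater_a's working end, on its axis
- beater_a_tail (a point): End of beater_a's shaft, on its axis
- beater_b_head (a point): Tip of beater_b's working end, on its axis
- beater_b_tail (a point): End of beater_b's shaft, on its axis
- hook_a_head (a point): Tip of hook_a's working end, on its axis
- hook_a_tail (a point): End of hook_a's shaft, on its axis
- hook_b_head (a point): Tip of hook_b's working end, on its axis
- hook_b_tail (a point): End of hook_b's shaft, on its axis
Things that resemble listed ones, but are neither listed nor needed, are in the scene too. What is shaped like the hook_a but green is not meant. There is more than one size of the board; the job needs the larger.

How it is judged:
By the outcome, as a careful person would: the job done as asked, in the order asked, and still so for the second after the job is handed in, with the robot touching nothing.
It also fails if it takes over 72 s, if anything falls off the work surface, if the arm or the gripper's body presses on something with over 40 N, if the wrist force passes 120 N, or if a joint passes its speed limit or range.

## Robot

A 6-joint arm with a two-finger parallel gripper is mounted at the origin on the work surface. World frame = base frame: x ahead of the robot, y to its left, z up, the work surface at z = 0. Lengths are in m, angles in degrees, forces in N, time in s.
With the tool pointing down it reaches from about 0.4 to 0.825 m from the base axis. Payload 7 kg.
Tool frame: the origin (TCP) lies midway between the tips of the shut fingers; the grasp point (between the pads) lies 19 mm behind it; z points along the fingers, y is the line along which they close (so a half turn about z gives the same grasp; the last joint's range is limited). The gripper opens to 88 mm and grips with 3 to 60 N. Pads are 19 mm wide; open, the fingers measure 130 mm over their backs; the gripper's body (78 mm by 193 mm) begins 47 mm behind the grasp point.
Start: joints at [-51.962, 20.546, 0.682, 0, -70.136, -16.507], TCP at [0.248, -0.628, 0.227] pointing down, gripper open.
Joint ranges: [-176.03, 176.03], [-82.01, 121.73], [-58.28, 71.71], [-173.87, 95.51], [-174.79, -0.11], [-173.66, 173.66]. Speed limits (degrees/s): [136.94, 136.94, 172.46, 180, 180, 180].

## Interface

Orientations are given as [roll, pitch, yaw] about the fixed x, y, z axes, in that order (R = Rz(yaw) Ry(pitch) Rx(roll)).
In Python, from plant import get_state, optics, order gives the robot as it stands. The module is installed in compiled form; this text tells all that it offers.
- The arm moves only by the tool send_rows, never from a script. Its argument "moves" is a list of rows, each an object with "slide": the shift along the tool's x, y, z as a fraction of full scale, a list of three; "turn": the turn about the tool's z as a fraction of full scale; "gripper": the opening, from 0 (shut) to 1 (fully open). A call has exactly 5 rows; each row is the pose to reach, as a shift and turn from the pose commanded when the call began, along the tool's axes at that moment; what a row does not reach only later rows make up. Full scale, the value 1, is 150 mm for a shift and 90 degrees for a turn. A row lasts 1/12 s, in which the tool goes at most 41.7 mm and 7.16 degrees, less where a joint would pass 70% of its speed; a pose out of reach is approached as far as the arm can. A call with a number of a shift or a turn outside -1 to 1 is refused whole. A call with a gripper value outside its range is refused whole. The fingers move at their own pace and stop on an object; "newtons" is the grip in N (left out, the last holds). Time passes only in rows, so rows that repeat a pose let the fingers close, or fill a call up. It gives the time, the measured TCP pose, the force, the opening and the grip force at its end, in the units of the state.
- get_state(): the state, without advancing time (a new reading comes with each control period).
- optics.capture(name): name is "side" or "top"; returns a dict with "img" (480x640x3 uint8, red, green, blue), "intrinsics" (3x3 intrinsics, pixels), "origin" and "attitude" of the camera in the world. Camera axes: x right, y down, z forward; pixel columns grow to the right and rows downward; lengths in m; the calibration is good to about 2 mm. A picture is of the moment at which its call begins. There is no depth.
- order.close_job(): hands the job in; it is judged then, once.
Trained networks look in the newest picture that a camera, given by its name, has taken for a name from the list of things; names that differ only in an ending like _2 or _b are one class to them, and where a whole thing is asked for, a point or a joint stands for the part that bears it (a point fixed in the world has none). Each returns a list of dicts, best first, with "p" (0 to 1); they miss things now and then, are a little off and sometimes report something else, mostly with a low value. They report only what shows in the picture. A call takes as long as a camera call. They do not tell look-alikes from the thing itself.
- optics.look_for(camera, name): "location" ([x, y, z] in m, in world coordinates, good to about 4 mm: the middle of the surface that is visible of it).
The state is a dict: "time_s": time; "joints": joint angles; "qd": joint speeds; "joint_torque": joint torques, N m; "tcp_pos": TCP position; "eef_rot": TCP orientation; "contact_force": force on the tool from outside, world axes, zero at the start; "moment": the same for the moment, N m; "gripper_width": finger opening in m; "gripper_force": force on a finger pad.
Only numpy, scipy, OpenCV 4.12 (cv2) and the standard library are available. Lean on these libraries where they do the work, as an engineer would, in place of code of your own. Each camera call takes 0.05 s, during which the arm holds its last target. There are 200 camera calls.

## Working session

There is one attempt and no reset: what is moved stays moved. The work goes in short steps, Python scripts to look and compute and a tool call to move; the robot and the scene stay as the last step left them, time stands still between calls to the robot, and variables do not carry over. Pictures are saved under pics/ and viewed, at most 10 in all, crops included, and the job is handed in when it is done.

Besides the shell and the picture viewer there is one more tool, called by a JSON object that holds its "api" and its "payload". send_rows: Moves the arm, as the interface text tells. Shift numbers are shares of 150 mm and turn numbers shares of 90 degrees, none past 1 either way. Its arguments: {"type":"object","properties":{"moves":{"type":"array"},"newtons":{"type":"number"}},"required":["moves"]}

```bash
mkdir -p pics; cat > h.py <<'E'
import numpy as np,cv2
from plant import get_state,optics,order
def cap(n,f=None):
    c=optics.capture(n)
    if f: cv2.imwrite('pics/'+f,c['img'][:,:,::-1])
    return c
def ray(c,u,v,z):
    K=np.array(c['intrinsics']);R=np.array(c['attitude'])
    d=R@np.linalg.solve(K,[u,v,1.]);o=np.array(c['origin'])
    return o+d*(z-o[2])/d[2]
def proj(c,p):
    q=np.array(c['intrinsics'])@(np.array(c['attitude']).T@(np.array(p)-np.array(c['origin'])));return q[:2]/q[2]
E
python3 - <<'E'
from h import *
np.set_printoptions(precision=4,suppress=True)
for n in('top','side'):
    c=cap(n,n+'0.png');print(n,c['origin'],np.array(c['attitude']).tolist(),np.array(c['intrinsics']).tolist())
    for k in ['beater_a','beater_a_head','beater_a_tail','hook_a','hook_a_head','hook_a_tail','tray','board','board_eye','rack','peg','peg_tip']:
        print(k,[(np.round(d['location'],3).tolist(),round(d['p'],2)) for d in optics.look_for(n,k)])
print(get_state())
E
```

```text
top [ 0.3901 -0.0058  1.2891] [-175.21734122499169, -0.14739861731861087, -88.79229517667233] [[505.2234832068686, 0.0, 317.401137207629], [0.0, 505.2234832068686, 236.48911278954824], [0.0, 0.0, 1.0]]
beater_a [([0.398, -0.256, 0.018], 0.8), ([0.5, -0.228, 0.024], 0.55)]
beater_a_head [([0.526, 0.036, 0.007], 0.63), ([0.495, -0.232, 0.021], 0.6)]
beater_a_tail [([0.527, 0.037, 0.006], 0.69), ([0.611, -0.245, 0.021], 0.61), ([0.499, -0.229, 0.019], 0.51)]
hook_a [([0.611, -0.247, 0.022], 0.67), ([0.229, -0.365, 0.016], 0.59), ([0.544, 0.118, 0.02], 0.52), ([0.499, -0.231, 0.02], 0.36)]
hook_a_head [([0.613, -0.243, 0.021], 0.81), ([0.224, -0.366, 0.024], 0.7)]
hook_a_tail [([0.226, -0.357, 0.018], 0.82), ([0.61, -0.245, 0.02], 0.78), ([0.399, -0.255, 0.017], 0.66)]
tray [([0.53, 0.034, 0.006], 0.72), ([0.542, 0.119, 0.02], 0.37)]
board [([0.394, 0.263, 0.095], 0.97), ([0.529, 0.231, 0.146], 0.83), ([0.526, 0.035, 0.006], 0.43)]
board_eye [([0.393, 0.265, 0.1], 0.87), ([0.532, 0.231, 0.139], 0.57), ([0.528, 0.036, 0.006], 0.51)]
rack [([0.533, 0.209, 0.006], 0.85)]
peg [([0.524, 0.417
[... 960 characters left out ...]
88, 0.023], 0.45), ([0.613, -0.235, 0.023], 0.4)]
rack [([0.536, 0.265, 0.005], 0.55), ([0.614, -0.236, 0.022], 0.47)]
peg [([0.614, -0.237, 0.019], 0.69)]
peg_tip [([0.524, 0.394, 0.174], 0.47)]
{'time_s': 1.3, 'joints': array([-51.9595,  20.5468,   0.6825,  -0.0012, -70.1361, -16.5083]), 'qd': array([ 0.0045, -0.0463, -0.0362, -0.0593, -0.0688,  0.0044]), 'joint_torque': array([ -0.0004, -58.24  ,  29.3293,   7.0028,   0.0121,  -0.    ]), 'tcp_pos': array([ 0.2477, -0.6279,  0.2266]), 'eef_rot': array([ 179.9993,    0.0009, -158.4682]), 'contact_force': array([-0.0115,  0.4661, -0.1372]), 'moment': array([0.001 , 0.026 , 0.0444]), 'gripper_force': 0.0, 'gripper_width': 0.08767722453374023}
```

View pics/top0.png

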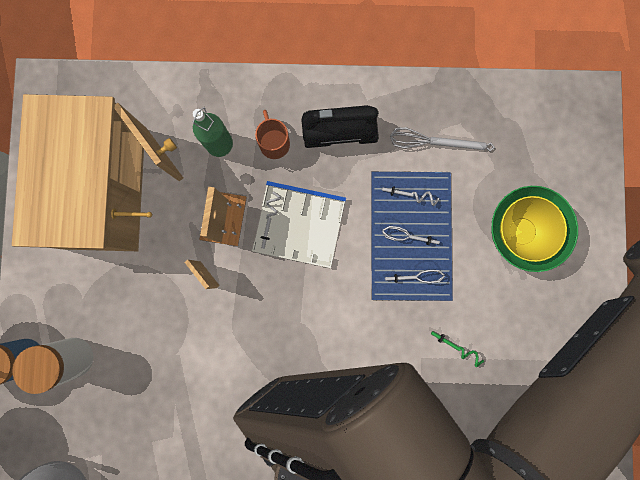

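View pics/side0.png

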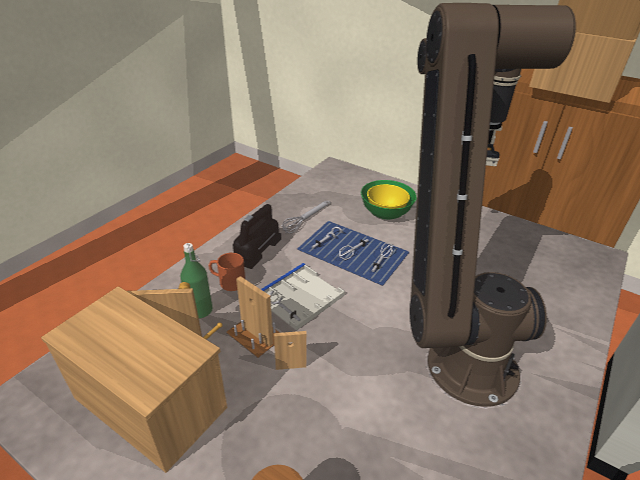

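The top view shows the beaters and hook on the mat (columns 372–452, rows 172–300), the tray at columns 255–345 and the board on the rack at (210,215). The peg is at (115–150,213). I'll zoom in on these.

```bash
sed -i 's/^import numpy.*/&\nfrom scipy.spatial.transform import Rotation as Ro\nE=lambda a:Ro.from_euler("xyz",a,degrees=True).as_matrix()/; s/R=np.array(c\[.attitude.\])/R=E(c["attitude"])/; s/np.array(c\[.attitude.\]).T/E(c["attitude"]).T/' h.py
python3 - <<'E'
from h import *
c=cap('top');np.save('pics/t.npy',c['img'])
cv2.imwrite('pics/tz.png',cv2.resize(c['img'][170:300,190:456,::-1],None,fx=3,fy=3,interpolation=cv2.INTER_CUBIC))
cv2.imwrite('pics/tc.png',cv2.resize(c['img'][170:300,90:250,::-1],None,fx=4.5,fy=4.5,interpolation=cv2.INTER_CUBIC))
c=cap('side')
cv2.imwrite('pics/sz.png',cv2.resize(c['img'][240:380,150:350,::-1],None,fx=4,fy=4,interpolation=cv2.INTER_CUBIC))
E
```

```text
(no output)
```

View pics/tz.png

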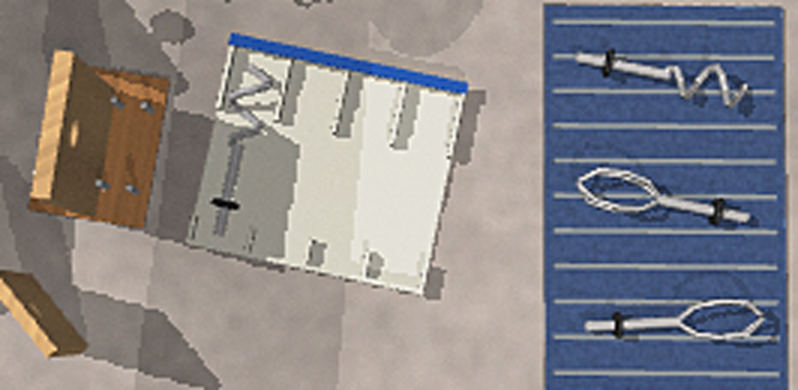

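View pics/sz.png

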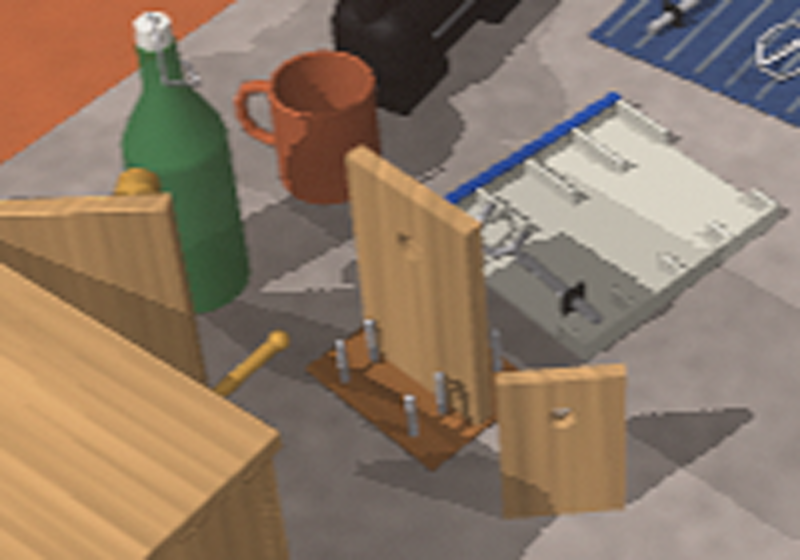

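View pics/tc.png

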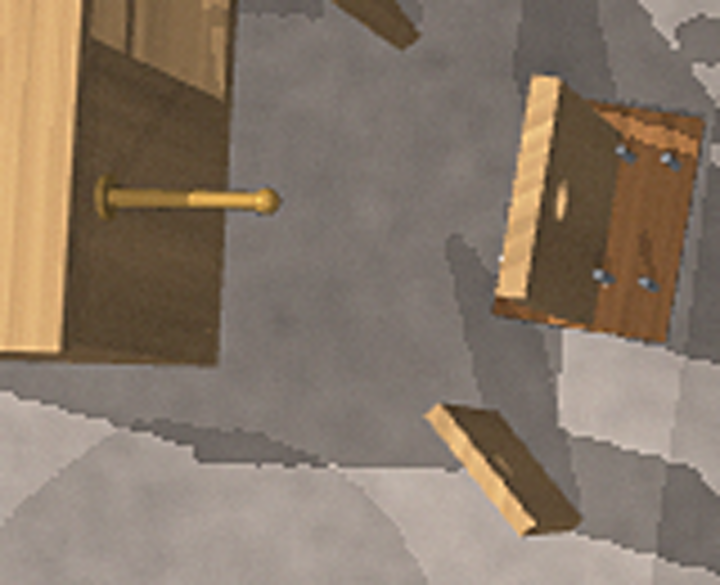

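The zoomed views show each utensil's tail, collar and head, the tray corners with the strip at the top, the tall board and the peg. Next I'll turn the pixels into positions.

```bash
cat > m.py <<'E'
from h import *
np.set_printoptions(precision=4,suppress=True)
c=cap('top')
t=lambda u,v,z:ray(c,190+(u+.5)/3-.5,170+(v+.5)/3-.5,z)
s=lambda u,v,z:ray(c,90+(u+.5)/4.5-.5,170+(v+.5)/4.5-.5,z)
def ob(n,tail,col,hd,z=.017):
    a,k,b=[t(*p,z)[:2] for p in(tail,col,hd)]
    d=(b-a)/np.linalg.norm(b-a);print(n,'tail',a,'collar',k,'head',b,'len',np.linalg.norm(b-a),'yaw',np.degrees(np.arctan2(d[1],d[0])),'yaw2',np.degrees(np.arctan2(*((k-a)[::-1]))),'mid',(a+b)/2,'mid by collar',k+.048*d)
ob('hook_a',(577,58),(608,62),(747,90))
ob('hook_a shaft',(577,58),(608,62),(668,75))
ob('beatM',(749,217),(717,211),(578,183))
ob('beatL',(587,327),(618,325),(766,320))
ob('hook_b',(220,234),(227,204),(262,70))
P=[t(u,v,.022)[:2] for u,v in[(231,35),(467,85),(425,293),(188,245)]]
print('tray',P,'c',np.mean(P,0)); d=P[0]-P[3]+P[1]-P[2];print('x dir',np.degrees(np.arctan2(d[1],d[0])),np.linalg.norm(d)/2); e=P[0]-P[1]+P[3]-P[2];print('y dir',np.degrees(np.arctan2(e[1],e[0])),np.linalg.norm(e)/2)
Q=[s(u,v,.186)[:2] for u,v in[(533,75),(561,78),(525,299),(497,296)]]
print('board',Q,'c',np.mean(Q,0));d=Q[0]-Q[3]+Q[1]-Q[2];print('y dir',np.degrees(np.arctan2(d[1],d[0])),np.linalg.norm(d)/2)
a=s(105,197,.17)[:2];b=s(267,201,.17)[:2];print('peg',a,b,np.linalg.norm(a-b))
print('cab corners', s(237,0,.22)[:2],s(62,352,.22)[:2],s(80,0,.22)[:2])
# rack base corners
print('rack',[s(u,v,.006)[:2] for u,v in[(705,118),(667,341),(494,312)]])
print('knob door',s(350,0,.2))
E
python3 m.py
```

```text
hook_a tail [ 0.6215 -0.1688] collar [ 0.6186 -0.1951] head [ 0.5971 -0.3132] len 0.1464880533782028 yaw -99.56423809265756 yaw2 -96.20972775394819 mid [ 0.6093 -0.241 ] mid by collar [ 0.6106 -0.2425]
hook_a shaft tail [ 0.6215 -0.1688] collar [ 0.6186 -0.1951] head [ 0.6086 -0.2461] len 0.07844945797665606 yaw -99.48438645959821 yaw2 -96.20972775394819 mid [ 0.615  -0.2075] mid by collar [ 0.6107 -0.2425]
beatM tail [ 0.4892 -0.315 ] collar [ 0.4937 -0.288 ] head [ 0.5149 -0.1707] len 0.14656486800170948 yaw 79.90693026949387 yaw2 80.53867142088461 mid [ 0.502  -0.2429] mid by collar [ 0.5021 -0.2408]
beatL tail [ 0.394  -0.1795] collar [ 0.3962 -0.2054] head [ 0.403  -0.3293] len 0.1501030589790523 yaw -86.56229687364063 yaw2 -85.11756161416388 mid [ 0.3985 -0.2544] mid by collar [ 0.3991 -0.2533]
hook_b tail [0.4654 0.1298] collar [0.4908 0.1246] head [0.6054 0.0983] len 0.14351065876612426 yaw -12.64630464296766 yaw2 -11.412908826868087 mid [0.5354 0.114 ] mid by collar [0.5376 0.1141]
tray [array([0.634, 0.125]), array([ 0.5955, -0.0755]), array([ 0.4194, -0.0433]), array([0.4553, 0.1557])] c [0.5261 0.0405]
x dir -10.053311297177785 0.18012163588076568
y dir 79.45765480180076 0.20315360943607566
board [array([0.5885, 0.2371]), array([0.5874, 0.2233]), array([0.4782, 0.2367]), array([0.4794, 0.2503])] c [0.5334 0.2369]
y dir -6.951103836211557 0.10995214251145129
peg [0.5257 0.4501] [0.5255 0.3698] 0.08025659486115583
cab corners [0.6156 0.372 ] [0.4459 0.4459] [0.6139 0.4468]
rack [array([0.5983, 0.1778]), array([0.4705, 0.1951]), array([0.4848, 0.2935])]
knob door [0.621  0.3243 0.2   ]
```

```bash
cat > plan.py <<'E'
from h import *
def axes(yaw):
    a=np.radians(yaw);return np.array([[np.cos(a),np.sin(a),0],[np.sin(a),-np.cos(a),0],[0,0,-1]])
def plan(wps,start=None,vmax=.9):
    """wps: (x,y,z,yaw); prints for each call the final slide and turn"""
    if start is None:
        s=get_state();start=[*s['tcp_pos'],s['eef_rot'][2]];print('start',np.round(start,4))
    p=np.array(start[:3],float);y=start[3]
    for w in wps:
        w=np.array(w,float);A=axes(y)
        dy=(w[3]-y+180)%360-180 if abs(w[3]-y)>180 and len(wps)<0 else w[3]-y
        sl=(w[:3]-p)/.15;n=int(np.ceil(max(np.linalg.norm(sl)/vmax,abs(dy)/90/.38,1e-6)))
        p0,y0=p.copy(),y
        for i in range(1,n+1):
            t=p0+(w[:3]-p0)*i/n;ty=y0+dy*i/n
            A=axes(y);f=np.round(A@(t-p)/.15,3);tu=round(-(ty-y)/90,3)
            p=p+A.T@f*.15;y=y-tu*90
            print(f.tolist(),tu)
        print('  ->',np.round(p,4),round(y,1))
    return [*p,y]
E
python3 - <<'E'
from plan import *
plan([(.50,-.36,.22,-110),(.613,-.222,.10,-99.5),(.613,-.222,.007,-99.5)])
E
```

```text
start [   0.2477   -0.6279    0.2266 -158.4695]
[-0.74, 0.348, 0.015] -0.18
[-0.808, 0.128, 0.014] -0.179
[-0.811, -0.102, 0.015] -0.18
  -> [ 0.5    -0.3601  0.22  ] -110.0
[-0.561, -0.197, 0.4] -0.058
[-0.541, -0.247, 0.4] -0.058
  -> [ 0.613 -0.222  0.1  ] -99.5
[0.0, 0.0, 0.62] -0.0
  -> [ 0.613 -0.222  0.007] -99.5
```

{"api": "send_rows", "payload": {"moves": [{"slide": [-0.15, 0.07, 0], "turn": -0.04, "gripper": 0.5}, {"slide": [-0.35, 0.17, 0.01], "turn": -0.09, "gripper": 0.5}, {"slide": [-0.6, 0.28, 0.015], "turn": -0.15, "gripper": 0.5}, {"slide": [-0.74, 0.348, 0.015], "turn": -0.18, "gripper": 0.5}, {"slide": [-0.74, 0.348, 0.015], "turn": -0.18, "gripper": 0.5}], "newtons": 40}}

```text
time_s: 1.87
tcp_pos: [0.3346, -0.5359, 0.2247]
eef_rot: [-180.0, 0.0, -141.9]
contact_force: [-0.3, 0.7, -0.4]
gripper_width: 0.0599
gripper_force: 0.0
```

{"api": "send_rows", "payload": {"moves": [{"slide": [-0.2, 0.03, 0], "turn": -0.04, "gripper": 0.5}, {"slide": [-0.4, 0.06, 0.01], "turn": -0.09, "gripper": 0.5}, {"slide": [-0.65, 0.1, 0.014], "turn": -0.15, "gripper": 0.5}, {"slide": [-0.808, 0.128, 0.014], "turn": -0.179, "gripper": 0.5}, {"slide": [-0.808, 0.128, 0.014], "turn": -0.179, "gripper": 0.5}]}}

```text
time_s: 2.28
tcp_pos: [0.4185, -0.4468, 0.2224]
eef_rot: [-180.0, 0.0, -125.8]
contact_force: [-0.0, 0.2, -0.1]
gripper_width: 0.0439
gripper_force: 0.0
```

{"api": "send_rows", "payload": {"moves": [{"slide": [-0.2, -0.025, 0], "turn": -0.04, "gripper": 0.5}, {"slide": [-0.4, -0.05, 0.01], "turn": -0.09, "gripper": 0.5}, {"slide": [-0.65, -0.08, 0.015], "turn": -0.15, "gripper": 0.5}, {"slide": [-0.811, -0.102, 0.015], "turn": -0.18, "gripper": 0.5}, {"slide": [-0.811, -0.102, 0.015], "turn": -0.18, "gripper": 0.5}]}}

```text
time_s: 2.7
tcp_pos: [0.5026, -0.3578, 0.2199]
eef_rot: [-180.0, 0.0, -109.7]
contact_force: [-0.8, -1.0, 0.1]
gripper_width: 0.044
gripper_force: 0.0
```

{"api": "send_rows", "payload": {"moves": [{"slide": [-0.15, -0.05, 0.1], "turn": -0.02, "gripper": 0.5}, {"slide": [-0.35, -0.12, 0.25], "turn": -0.04, "gripper": 0.5}, {"slide": [-0.5, -0.17, 0.35], "turn": -0.05, "gripper": 0.5}, {"slide": [-0.561, -0.197, 0.4], "turn": -0.058, "gripper": 0.5}, {"slide": [-0.561, -0.197, 0.4], "turn": -0.058, "gripper": 0.5}]}}

```text
time_s: 3.12
tcp_pos: [0.5566, -0.2898, 0.1577]
eef_rot: [179.8, 0.0, -104.6]
contact_force: [-0.5, -0.1, 0.2]
gripper_width: 0.0439
gripper_force: 0.0
```

{"api": "send_rows", "payload": {"moves": [{"slide": [-0.15, -0.07, 0.1], "turn": -0.02, "gripper": 0.5}, {"slide": [-0.35, -0.16, 0.25], "turn": -0.04, "gripper": 0.5}, {"slide": [-0.5, -0.22, 0.35], "turn": -0.05, "gripper": 0.5}, {"slide": [-0.541, -0.247, 0.4], "turn": -0.058, "gripper": 0.5}, {"slide": [-0.541, -0.247, 0.4], "turn": -0.058, "gripper": 0.5}]}}

```text
time_s: 3.53
tcp_pos: [0.613, -0.2216, 0.0983]
eef_rot: [179.9, -0.0, -99.4]
contact_force: [-0.7, -0.7, -0.1]
gripper_width: 0.0443
gripper_force: 0.0
```

{"api": "send_rows", "payload": {"moves": [{"slide": [0, 0, 0.15], "turn": 0, "gripper": 0.5}, {"slide": [0, 0, 0.35], "turn": 0, "gripper": 0.5}, {"slide": [0, 0, 0.5], "turn": 0, "gripper": 0.5}, {"slide": [0, 0, 0.58], "turn": 0, "gripper": 0.5}, {"slide": [0, 0, 0.61], "turn": 0, "gripper": 0.5}]}}

```text
time_s: 3.95
tcp_pos: [0.6116, -0.2232, 0.0073]
eef_rot: [179.9, -0.0, -99.6]
contact_force: [-0.4, -0.3, 0.8]
gripper_width: 0.044
gripper_force: 0.0
```

{"api": "send_rows", "payload": {"moves": [{"slide": [0, 0, 0], "turn": 0, "gripper": 0}, {"slide": [0, 0, 0], "turn": 0, "gripper": 0}, {"slide": [0, 0, 0], "turn": 0, "gripper": 0}, {"slide": [0, 0, 0], "turn": 0, "gripper": 0}, {"slide": [0, 0, 0], "turn": 0, "gripper": 0}]}}

```text
time_s: 4.37
tcp_pos: [0.6137, -0.2221, 0.0097]
eef_rot: [-179.9, 0.0, -99.5]
contact_force: [-0.3, 0.0, 0.3]
gripper_width: 0.0161
gripper_force: 0.0
```

{"api": "send_rows", "payload": {"moves": [{"slide": [0, 0, 0], "turn": 0, "gripper": 0}, {"slide": [0, 0, -0.1], "turn": 0, "gripper": 0}, {"slide": [0, 0, -0.3], "turn": 0, "gripper": 0}, {"slide": [0, 0, -0.5], "turn": 0, "gripper": 0}, {"slide": [0, 0, -0.6], "turn": 0, "gripper": 0}]}}

```text
time_s: 4.78
tcp_pos: [0.6145, -0.2223, 0.1023]
eef_rot: [-179.8, -0.0, -99.5]
contact_force: [0.8, 0.8, -0.0]
gripper_width: 0.0078
gripper_force: 40.0
```

```bash
python3 - <<'E'
from plan import *
p=plan([(.511,.0685,.10,-10.3),(.511,.0685,.008,-10.3)])
p=plan([(.511,.0685,.10,-10.3),(.4985,-.2617,.10,-100),(.4985,-.2617,.007,-100)],p)
E
```

```text
start [  0.6145  -0.2223   0.1023 -99.4702]
[-0.599, 0.333, 0.005] -0.33
[-0.686, -0.008, 0.005] -0.331
[-0.592, -0.347, 0.005] -0.33
  -> [0.511  0.0685 0.1   ] -10.3
[0.0, -0.0, 0.614] 0.0
  -> [0.511  0.0685 0.0079] -10.3
[0.0, -0.0, -0.614] 0.0
  -> [0.511  0.0685 0.1   ] -10.3
[0.104, 0.727, 0.0] 0.332
[0.452, 0.579, 0.0] 0.333
[0.68, 0.275, 0.0] 0.332
  -> [ 0.4985 -0.2616  0.1   ] -100.0
[0.0, 0.0, 0.62] -0.0
  -> [ 0.4985 -0.2616  0.007 ] -100.0
```

{"api": "send_rows", "payload": {"moves": [{"slide": [-0.12, 0.06, 0], "turn": -0.07, "gripper": 0}, {"slide": [-0.25, 0.14, 0], "turn": -0.14, "gripper": 0}, {"slide": [-0.4, 0.22, 0], "turn": -0.21, "gripper": 0}, {"slide": [-0.53, 0.3, 0.005], "turn": -0.28, "gripper": 0}, {"slide": [-0.599, 0.333, 0.005], "turn": -0.33, "gripper": 0}]}}

```text
time_s: 5.2
tcp_pos: [0.5774, -0.1232, 0.0979]
eef_rot: [-180.0, 0.0, -69.4]
contact_force: [0.7, -1.0, -0.2]
gripper_width: 0.0074
gripper_force: 40.0
```

{"api": "send_rows", "payload": {"moves": [{"slide": [-0.14, 0, 0], "turn": -0.066, "gripper": 0}, {"slide": [-0.28, 0, 0], "turn": -0.132, "gripper": 0}, {"slide": [-0.42, 0, 0], "turn": -0.2, "gripper": 0}, {"slide": [-0.56, 0, 0.005], "turn": -0.266, "gripper": 0}, {"slide": [-0.686, -0.008, 0.005], "turn": -0.331, "gripper": 0}]}}

```text
time_s: 5.62
tcp_pos: [0.5435, -0.027, 0.0971]
eef_rot: [-180.0, 0.0, -39.7]
contact_force: [0.5, 0.6, -1.3]
gripper_width: 0.008
gripper_force: 40.0
```

{"api": "send_rows", "payload": {"moves": [{"slide": [-0.14, -0.08, 0], "turn": -0.07, "gripper": 0}, {"slide": [-0.29, -0.17, 0], "turn": -0.14, "gripper": 0}, {"slide": [-0.43, -0.25, 0], "turn": -0.22, "gripper": 0}, {"slide": [-0.54, -0.31, 0.005], "turn": -0.28, "gripper": 0}, {"slide": [-0.592, -0.347, 0.005], "turn": -0.33, "gripper": 0}]}}

```text
time_s: 6.03
tcp_pos: [0.5088, 0.0706, 0.0965]
eef_rot: [-180.0, -0.0, -10.0]
contact_force: [0.7, -0.3, -0.4]
gripper_width: 0.0076
gripper_force: 40.0
```

```bash
python3 - <<'E'
from h import *
s=get_state();print(s['tcp_pos'],s['eef_rot'])
c=cap('side');u,v=proj(c,s['tcp_pos']);print(u,v)
u,v=int(u),int(v)
a=cv2.resize(c['img'][v-60:v+50,u-70:u+70,::-1],None,fx=4,fy=4,interpolation=cv2.INTER_CUBIC)
cv2.imwrite('pics/s2.png',a)
E
```

```text
[0.50881517 0.07059073 0.09650266] [-1.79972086e+02 -1.01228196e-02 -9.95582774e+00]
299.2463788767669 280.12899592751126
```

View pics/s2.png

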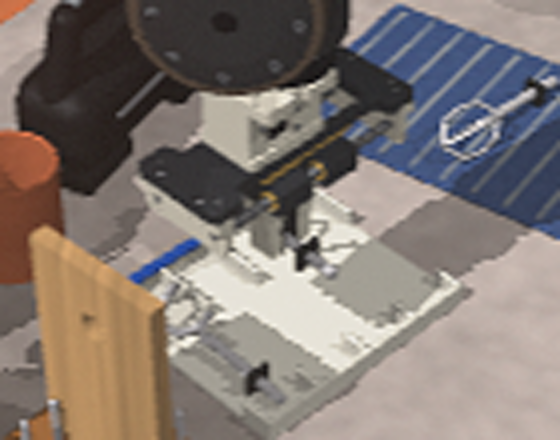

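The hook is held firmly, with its collar at about crop (308,253) and the shaft level. I'll work out how high it sits in the fingers.

```bash
python3 - <<'E'
from plan import *
c=cap('side');s=get_state();t=s['tcp_pos'];ux,vy=map(int,proj(c,t))
for h in (-.005,0,.005,.01,.015):
  for dx in(.028,.055):
    p=proj(c,t+[-dx*.985,dx*.174,h]);print(h,dx,((p-[299-70,280-60]+.5)*4).round(1))
print(ux,vy)
p=plan([(.511,.0685,.03,-10.3)]);
E
```

```text
-0.005 0.028 [310.1 265.8]
-0.005 0.055 [337.4 284.3]
0 0.028 [310.2 260.6]
0 0.055 [337.6 279.1]
0.005 0.028 [310.2 255.4]
0.005 0.055 [337.7 273.9]
0.01 0.028 [310.3 250.2]
0.01 0.055 [337.8 268.6]
0.015 0.028 [310.3 244.9]
0.015 0.055 [337.9 263.3]
299 279
start [  0.5095   0.0704   0.0966 -10.0814]
[0.012, 0.01, 0.444] 0.002
  -> [0.511  0.0686 0.03  ] -10.3
```

{"api": "send_rows", "payload": {"moves": [{"slide": [0.003, -0.002, 0.1], "turn": 0, "gripper": 0}, {"slide": [0.006, 0.004, 0.25], "turn": 0, "gripper": 0}, {"slide": [0.012, 0.01, 0.38], "turn": 0.002, "gripper": 0}, {"slide": [0.012, 0.01, 0.444], "turn": 0.002, "gripper": 0}, {"slide": [0.012, 0.01, 0.47], "turn": 0.002, "gripper": 0}]}}

```text
time_s: 6.55
tcp_pos: [0.5104, 0.0661, 0.0243]
eef_rot: [179.9, 0.1, -10.6]
contact_force: [-0.0, -0.4, 0.2]
gripper_width: 0.0075
gripper_force: 40.0
```

{"api": "send_rows", "payload": {"moves": [{"slide": [0, 0, 0.03], "turn": 0, "gripper": 0}, {"slide": [0, 0, 0.06], "turn": 0, "gripper": 0}, {"slide": [0, 0, 0.08], "turn": 0, "gripper": 0}, {"slide": [0, 0, 0.1], "turn": 0, "gripper": 0}, {"slide": [0, 0, 0.1], "turn": 0, "gripper": 0}]}}

```text
time_s: 6.97
tcp_pos: [0.5112, 0.0671, 0.0106]
eef_rot: [-180.0, -0.0, -10.5]
contact_force: [0.3, 0.0, -0.4]
gripper_width: 0.0075
gripper_force: 40.0
```

Lower in 1 mm steps and watch the force.

{"api": "send_rows", "payload": {"moves": [{"slide": [0, 0, 0.006], "turn": 0, "gripper": 0}, {"slide": [0, 0, 0.012], "turn": 0, "gripper": 0}, {"slide": [0, 0, 0.012], "turn": 0, "gripper": 0}, {"slide": [0, 0, 0.012], "turn": 0, "gripper": 0}, {"slide": [0, 0, 0.012], "turn": 0, "gripper": 0}]}}

```text
time_s: 7.38
tcp_pos: [0.5114, 0.0672, 0.0092]
eef_rot: [-180.0, -0.0, -10.5]
contact_force: [0.0, -0.1, 0.9]
gripper_width: 0.0076
gripper_force: 40.0
```

{"api": "send_rows", "payload": {"moves": [{"slide": [0, 0, 0.006], "turn": 0, "gripper": 0}, {"slide": [0, 0, 0.012], "turn": 0, "gripper": 0}, {"slide": [0, 0, 0.012], "turn": 0, "gripper": 0}, {"slide": [0, 0, 0.012], "turn": 0, "gripper": 0}, {"slide": [0, 0, 0.012], "turn": 0, "gripper": 0}]}}

```text
time_s: 7.8
tcp_pos: [0.5115, 0.067, 0.0087]
eef_rot: [-180.0, -0.1, -10.5]
contact_force: [-6.3, -0.2, 19.2]
gripper_width: 0.0072
gripper_force: 40.0
```

{"api": "send_rows", "payload": {"moves": [{"slide": [0, 0, -0.006], "turn": 0, "gripper": 0.06}, {"slide": [0, 0, -0.006], "turn": 0, "gripper": 0.1}, {"slide": [0, 0, -0.006], "turn": 0, "gripper": 0.25}, {"slide": [0, 0, -0.006], "turn": 0, "gripper": 0.25}, {"slide": [0, 0, -0.006], "turn": 0, "gripper": 0.25}]}}

```text
time_s: 8.22
tcp_pos: [0.5112, 0.0671, 0.0079]
eef_rot: [-180.0, 0.0, -10.5]
contact_force: [-0.1, 0.2, 0.1]
gripper_width: 0.0204
gripper_force: 0.0
```

{"api": "send_rows", "payload": {"moves": [{"slide": [0, 0, -0.05], "turn": 0, "gripper": 0.25}, {"slide": [0, 0, -0.2], "turn": 0, "gripper": 0.25}, {"slide": [0, 0, -0.4], "turn": 0, "gripper": 0.25}, {"slide": [0, 0, -0.6], "turn": 0, "gripper": 0.25}, {"slide": [0, 0, -0.6], "turn": 0, "gripper": 0.25}]}}

```text
time_s: 8.63
tcp_pos: [0.5145, 0.0683, 0.104]
eef_rot: [-179.8, -0.4, -10.4]
contact_force: [0.6, 0.6, 0.4]
gripper_width: 0.0217
gripper_force: 0.0
```

```bash
python3 - <<'E'
from plan import *
s=get_state()
p=plan([(.4985,-.2617,.10,-100),(.4985,-.2617,.008,-100)])
q=plan([(.4985,-.2617,.10,-100),(.5018,.0195,.10,-190.3),(.5018,.0195,.012,-190.3)],p)
E
```

```text
start [  0.5145   0.0683   0.104  -10.4309]
[0.098, 0.728, 0.009] 0.332
[0.447, 0.582, 0.009] 0.331
[0.677, 0.283, 0.008] 0.332
  -> [ 0.4985 -0.2617  0.1001] -100.0
[0.0, 0.0, 0.614] 0.0
  -> [ 0.4985 -0.2617  0.008 ] -100.0
[0.0, 0.0, -0.614] 0.0
  -> [ 0.4985 -0.2617  0.1001] -100.0
[-0.617, 0.101, 0.0] 0.335
[-0.482, 0.397, 0.0] 0.334
[-0.219, 0.585, 0.0] 0.335
  -> [0.5019 0.0195 0.1001] -190.3
[0.001, 0.0, 0.587] -0.0
  -> [0.5017 0.0195 0.012 ] -190.3
```

{"api": "send_rows", "payload": {"moves": [{"slide": [0.02, 0.15, 0], "turn": 0.066, "gripper": 0.5}, {"slide": [0.04, 0.3, 0], "turn": 0.132, "gripper": 0.5}, {"slide": [0.06, 0.45, 0], "turn": 0.2, "gripper": 0.5}, {"slide": [0.08, 0.6, 0], "turn": 0.266, "gripper": 0.5}, {"slide": [0.11, 0.725, 0], "turn": 0.332, "gripper": 0.5}]}}

```text
time_s: 9.05
tcp_pos: [0.5071, -0.0441, 0.0984]
eef_rot: [-180.0, 0.0, -40.7]
contact_force: [-0.6, -0.0, 0.2]
gripper_width: 0.0429
gripper_force: 0.0
```

{"api": "send_rows", "payload": {"moves": [{"slide": [0.09, 0.12, 0], "turn": 0.066, "gripper": 0.5}, {"slide": [0.18, 0.24, 0], "turn": 0.132, "gripper": 0.5}, {"slide": [0.27, 0.36, 0], "turn": 0.2, "gripper": 0.5}, {"slide": [0.36, 0.48, 0], "turn": 0.266, "gripper": 0.5}, {"slide": [0.452, 0.58, 0], "turn": 0.332, "gripper": 0.5}]}}

```text
time_s: 9.47
tcp_pos: [0.5023, -0.1543, 0.0983]
eef_rot: [-180.0, 0.0, -70.6]
contact_force: [1.2, 0.7, 0.0]
gripper_width: 0.0438
gripper_force: 0.0
```

{"api": "send_rows", "payload": {"moves": [{"slide": [0.15, 0.06, 0], "turn": 0.08, "gripper": 0.5}, {"slide": [0.32, 0.13, 0], "turn": 0.159, "gripper": 0.5}, {"slide": [0.5, 0.2, 0], "turn": 0.238, "gripper": 0.5}, {"slide": [0.677, 0.28, 0], "turn": 0.317, "gripper": 0.5}, {"slide": [0.677, 0.28, 0], "turn": 0.332, "gripper": 0.5}]}}

```text
time_s: 9.88
tcp_pos: [0.4972, -0.2665, 0.098]
eef_rot: [180.0, -0.0, -100.7]
contact_force: [0.6, -0.1, -0.1]
gripper_width: 0.0435
gripper_force: 0.0
```

```bash
python3 - <<'E'
from plan import *
cap('top');cap('side')
print([(np.round(d['location'],3).tolist(),round(d['p'],2)) for n in('top','side') for d in optics.look_for(n,'beater_a')])
p=plan([(.4985,-.2617,.008,-100)])
E
```

```text
[([0.396, -0.246, 0.02], 0.59), ([0.497, -0.232, 0.024], 0.57), ([0.399, -0.259, 0.021], 0.73), ([0.538, -0.573, 0.058], 0.68)]
start [ 4.975000e-01 -2.625000e-01  9.800000e-02 -1.000589e+02]
[-0.007, -0.006, 0.6] -0.001
  -> [ 0.4986 -0.2617  0.008 ] -100.0
```

Descend, grip with ample closing time, then lift.

{"api": "send_rows", "payload": {"moves": [{"slide": [0, 0, 0.15], "turn": 0, "gripper": 0.4}, {"slide": [-0.007, -0.006, 0.35], "turn": 0, "gripper": 0.3}, {"slide": [-0.007, -0.006, 0.5], "turn": 0, "gripper": 0.3}, {"slide": [-0.007, -0.006, 0.57], "turn": 0, "gripper": 0.3}, {"slide": [-0.007, -0.006, 0.6], "turn": 0, "gripper": 0.3}]}}

```text
time_s: 10.5
tcp_pos: [0.4978, -0.2609, 0.0065]
eef_rot: [179.8, -0.0, -100.0]
contact_force: [-0.7, 0.5, 0.4]
gripper_width: 0.0266
gripper_force: 0.0
```

{"api": "send_rows", "payload": {"moves": [{"slide": [0, 0, 0], "turn": 0, "gripper": 0}, {"slide": [0, 0, 0], "turn": 0, "gripper": 0}, {"slide": [0, 0, 0], "turn": 0, "gripper": 0}, {"slide": [0, 0, 0], "turn": 0, "gripper": 0}, {"slide": [0, 0, 0], "turn": 0, "gripper": 0}]}}

```text
time_s: 10.92
tcp_pos: [0.4997, -0.2621, 0.0093]
eef_rot: [-179.9, 0.0, -100.1]
contact_force: [0.0, 1.4, 4.5]
gripper_width: 0.0072
gripper_force: 40.0
```

{"api": "send_rows", "payload": {"moves": [{"slide": [0, 0, 0], "turn": 0, "gripper": 0}, {"slide": [0, 0, 0], "turn": 0, "gripper": 0}, {"slide": [0, 0, 0], "turn": 0, "gripper": 0}, {"slide": [0, 0, -0.06], "turn": 0, "gripper": 0}, {"slide": [0, 0, -0.2], "turn": 0, "gripper": 0}]}}

```text
time_s: 11.33
tcp_pos: [0.4966, -0.2615, 0.0365]
eef_rot: [179.7, 0.0, -100.2]
contact_force: [-0.3, -1.5, -1.2]
gripper_width: 0.0075
gripper_force: 40.0
```

{"api": "send_rows", "payload": {"moves": [{"slide": [0, 0, -0.2], "turn": 0, "gripper": 0}, {"slide": [0, 0, -0.3], "turn": 0, "gripper": 0}, {"slide": [0, 0, -0.4], "turn": 0, "gripper": 0}, {"slide": [0, 0, -0.4], "turn": 0, "gripper": 0}, {"slide": [0, 0, -0.4], "turn": 0, "gripper": 0}]}}

```text
time_s: 11.75
tcp_pos: [0.499, -0.2621, 0.0993]
eef_rot: [-179.9, 0.0, -100.2]
contact_force: [-1.2, -0.1, -1.6]
gripper_width: 0.0077
gripper_force: 40.0
```

```bash
python3 - <<'E'
from plan import *
p=plan([(.5018,.0195,.098,-190.3),(.5018,.0195,.0205,-190.3)])
E
```

```text
start [ 4.990000e-01 -2.621000e-01  9.930000e-02 -1.001664e+02]
[-0.617, 0.104, 0.003] 0.334
[-0.482, 0.4, 0.003] 0.334
[-0.217, 0.586, 0.002] 0.333
  -> [0.5019 0.0195 0.0981] -190.3
[0.0, 0.0, 0.517] 0.0
  -> [0.5019 0.0195 0.0205] -190.3
```

{"api": "send_rows", "payload": {"moves": [{"slide": [-0.12, 0.02, 0], "turn": 0.07, "gripper": 0}, {"slide": [-0.25, 0.04, 0], "turn": 0.14, "gripper": 0}, {"slide": [-0.38, 0.06, 0], "turn": 0.21, "gripper": 0}, {"slide": [-0.5, 0.085, 0], "turn": 0.27, "gripper": 0}, {"slide": [-0.617, 0.104, 0.003], "turn": 0.334, "gripper": 0}]}}

```text
time_s: 12.17
tcp_pos: [0.4985, -0.1673, 0.0966]
eef_rot: [179.9, -0.1, -130.5]
contact_force: [-0.2, 1.0, -0.6]
gripper_width: 0.0075
gripper_force: 40.0
```

{"api": "send_rows", "payload": {"moves": [{"slide": [-0.1, 0.08, 0], "turn": 0.07, "gripper": 0}, {"slide": [-0.2, 0.16, 0], "turn": 0.14, "gripper": 0}, {"slide": [-0.3, 0.24, 0], "turn": 0.21, "gripper": 0}, {"slide": [-0.4, 0.32, 0], "turn": 0.27, "gripper": 0}, {"slide": [-0.482, 0.4, 0], "turn": 0.334, "gripper": 0}]}}

```text
time_s: 12.58
tcp_pos: [0.4998, -0.0733, 0.0967]
eef_rot: [180.0, -0.1, -160.5]
contact_force: [-0.8, 0.1, -0.2]
gripper_width: 0.0076
gripper_force: 40.0
```

{"api": "send_rows", "payload": {"moves": [{"slide": [-0.05, 0.15, 0], "turn": 0.08, "gripper": 0}, {"slide": [-0.11, 0.31, 0], "turn": 0.159, "gripper": 0}, {"slide": [-0.17, 0.47, 0], "turn": 0.238, "gripper": 0}, {"slide": [-0.217, 0.586, 0], "turn": 0.317, "gripper": 0}, {"slide": [-0.217, 0.586, 0], "turn": 0.333, "gripper": 0}]}}

```text
time_s: 13.0
tcp_pos: [0.5012, 0.022, 0.0969]
eef_rot: [-180.0, -0.0, 169.4]
contact_force: [1.2, -0.4, -0.3]
gripper_width: 0.0077
gripper_force: 40.0
```

{"api": "send_rows", "payload": {"moves": [{"slide": [0, 0, 0], "turn": 0, "gripper": 0}, {"slide": [0, 0, 0.12], "turn": 0, "gripper": 0}, {"slide": [0, 0, 0.25], "turn": 0, "gripper": 0}, {"slide": [0, 0, 0.38], "turn": 0, "gripper": 0}, {"slide": [0, 0, 0.38], "turn": 0, "gripper": 0}]}}

```text
time_s: 13.42
tcp_pos: [0.4984, 0.018, 0.037]
eef_rot: [-179.8, -0.3, 169.8]
contact_force: [-0.7, -1.2, -0.5]
gripper_width: 0.0075
gripper_force: 40.0
```

```bash
python3 - <<'E'
from plan import *
cap('top');cap('top')
p=plan([(.5018,.0195,.0105,-190.3+360)])
E
```

```text
start [5.007000e-01 1.870000e-02 4.000000e-02 1.697905e+02]
[-0.006, 0.006, 0.197] 0.001
  -> [0.5017 0.0194 0.0105] 169.7
```

{"api": "send_rows", "payload": {"moves": [{"slide": [-0.003, 0.003, 0.05], "turn": 0, "gripper": 0}, {"slide": [-0.006, 0.006, 0.1], "turn": 0, "gripper": 0}, {"slide": [-0.006, 0.006, 0.15], "turn": 0, "gripper": 0}, {"slide": [-0.006, 0.006, 0.195], "turn": 0, "gripper": 0}, {"slide": [-0.006, 0.006, 0.195], "turn": 0, "gripper": 0}]}}

```text
time_s: 13.93
tcp_pos: [0.5016, 0.02, 0.01]
eef_rot: [-179.9, -0.1, 169.7]
contact_force: [-0.6, -0.4, 0.1]
gripper_width: 0.0076
gripper_force: 40.0
```

{"api": "send_rows", "payload": {"moves": [{"slide": [0, 0, 0.005], "turn": 0, "gripper": 0}, {"slide": [0, 0, 0.01], "turn": 0, "gripper": 0}, {"slide": [0, 0, 0.01], "turn": 0, "gripper": 0}, {"slide": [0, 0, 0.01], "turn": 0, "gripper": 0}, {"slide": [0, 0, 0.01], "turn": 0, "gripper": 0}]}}

```text
time_s: 14.35
tcp_pos: [0.5027, 0.0204, 0.0101]
eef_rot: [180.0, 0.0, 169.8]
contact_force: [0.0, -0.1, -1.0]
gripper_width: 0.0071
gripper_force: 40.0
```

{"api": "send_rows", "payload": {"moves": [{"slide": [0, 0, 0.005], "turn": 0, "gripper": 0}, {"slide": [0, 0, 0.01], "turn": 0, "gripper": 0}, {"slide": [0, 0, 0.01], "turn": 0, "gripper": 0}, {"slide": [0, 0, 0.01], "turn": 0, "gripper": 0}, {"slide": [0, 0, 0.01], "turn": 0, "gripper": 0}]}}

```text
time_s: 14.77
tcp_pos: [0.5028, 0.0204, 0.0091]
eef_rot: [180.0, 0.0, 169.8]
contact_force: [-3.3, 1.0, 8.9]
gripper_width: 0.0078
gripper_force: 40.0
```

Contact; release, raise and go to the last beater.

{"api": "send_rows", "payload": {"moves": [{"slide": [0, 0, 0], "turn": 0, "gripper": 0.06}, {"slide": [0, 0, 0], "turn": 0, "gripper": 0.1}, {"slide": [0, 0, 0], "turn": 0, "gripper": 0.25}, {"slide": [0, 0, 0], "turn": 0, "gripper": 0.25}, {"slide": [0, 0, 0], "turn": 0, "gripper": 0.25}]}}

```text
time_s: 15.18
tcp_pos: [0.5026, 0.0203, 0.0083]
eef_rot: [180.0, 0.0, 169.8]
contact_force: [-0.5, 0.4, 1.2]
gripper_width: 0.0204
gripper_force: 0.0
```

{"api": "send_rows", "payload": {"moves": [{"slide": [0, 0, -0.05], "turn": 0, "gripper": 0.25}, {"slide": [0, 0, -0.2], "turn": 0, "gripper": 0.25}, {"slide": [0, 0, -0.4], "turn": 0, "gripper": 0.25}, {"slide": [0, 0, -0.6], "turn": 0, "gripper": 0.25}, {"slide": [0, 0, -0.6], "turn": 0, "gripper": 0.25}]}}

```text
time_s: 15.6
tcp_pos: [0.5058, 0.0212, 0.1042]
eef_rot: [179.8, 0.4, 169.8]
contact_force: [1.1, -0.4, -0.4]
gripper_width: 0.0218
gripper_force: 0.0
```

```bash
python3 - <<'E'
from plan import *
p=plan([(.3976,-.234,.098,-86.5)],[.5025,.0204,.0985,-190.3])
E
```

```text
[0.096, -0.448, 0.001] -0.288
[0.283, -0.362, 0.001] -0.289
[0.412, -0.2, 0.001] -0.288
[0.459, -0.001, 0.0] -0.288
  -> [ 0.3976 -0.234   0.0981] -86.5
```

{"api": "send_rows", "payload": {"moves": [{"slide": [0.02, -0.09, 0], "turn": -0.058, "gripper": 0.3}, {"slide": [0.04, -0.18, 0], "turn": -0.116, "gripper": 0.3}, {"slide": [0.06, -0.27, 0], "turn": -0.174, "gripper": 0.3}, {"slide": [0.08, -0.36, 0], "turn": -0.232, "gripper": 0.3}, {"slide": [0.096, -0.448, 0], "turn": -0.288, "gripper": 0.3}]}}

```text
time_s: 16.02
tcp_pos: [0.476, -0.0439, 0.0988]
eef_rot: [180.0, 0.0, -164.0]
contact_force: [0.3, -0.4, -0.6]
gripper_width: 0.0262
gripper_force: 0.0
```

{"api": "send_rows", "payload": {"moves": [{"slide": [0.057, -0.072, 0], "turn": -0.058, "gripper": 0.3}, {"slide": [0.114, -0.145, 0], "turn": -0.116, "gripper": 0.3}, {"slide": [0.17, -0.217, 0], "turn": -0.174, "gripper": 0.3}, {"slide": [0.227, -0.29, 0], "turn": -0.232, "gripper": 0.3}, {"slide": [0.283, -0.362, 0], "turn": -0.289, "gripper": 0.3}]}}

```text
time_s: 16.43
tcp_pos: [0.4499, -0.1076, 0.0988]
eef_rot: [-180.0, 0.0, -138.0]
contact_force: [-0.5, 0.6, -0.0]
gripper_width: 0.0263
gripper_force: 0.0
```

{"api": "send_rows", "payload": {"moves": [{"slide": [0.082, -0.04, 0], "turn": -0.058, "gripper": 0.3}, {"slide": [0.165, -0.08, 0], "turn": -0.116, "gripper": 0.3}, {"slide": [0.247, -0.12, 0], "turn": -0.174, "gripper": 0.3}, {"slide": [0.33, -0.16, 0], "turn": -0.232, "gripper": 0.3}, {"slide": [0.412, -0.2, 0], "turn": -0.288, "gripper": 0.3}]}}

```text
time_s: 16.85
tcp_pos: [0.4237, -0.1712, 0.0988]
eef_rot: [-180.0, 0.0, -112.1]
contact_force: [-0.1, -0.0, 0.9]
gripper_width: 0.0261
gripper_force: 0.0
```

{"api": "send_rows", "payload": {"moves": [{"slide": [0.115, 0, 0], "turn": -0.072, "gripper": 0.3}, {"slide": [0.23, 0, 0], "turn": -0.144, "gripper": 0.3}, {"slide": [0.345, 0, 0], "turn": -0.216, "gripper": 0.3}, {"slide": [0.459, -0.001, 0], "turn": -0.288, "gripper": 0.3}, {"slide": [0.459, -0.001, 0], "turn": -0.288, "gripper": 0.3}]}}

```text
time_s: 17.27
tcp_pos: [0.3969, -0.2358, 0.0986]
eef_rot: [180.0, -0.0, -86.1]
contact_force: [-0.2, 0.5, 0.4]
gripper_width: 0.0263
gripper_force: 0.0
```

```bash
python3 - <<'E'
from plan import *
cap('side');cap('side')
p=plan([(.3976,-.234,.008,-86.5)])
E
```

```text
start [  0.3977  -0.2346   0.0986 -86.6705]
[-0.004, 0.001, 0.604] -0.002
  -> [ 0.3975 -0.234   0.008 ] -86.5
```

{"api": "send_rows", "payload": {"moves": [{"slide": [0, 0, 0.15], "turn": 0, "gripper": 0.3}, {"slide": [-0.004, 0, 0.35], "turn": 0, "gripper": 0.3}, {"slide": [-0.004, 0, 0.5], "turn": 0, "gripper": 0.3}, {"slide": [-0.004, 0, 0.57], "turn": 0, "gripper": 0.3}, {"slide": [-0.004, 0, 0.604], "turn": -0.002, "gripper": 0.3}]}}

```text
time_s: 17.78
tcp_pos: [0.3971, -0.2329, 0.0062]
eef_rot: [179.8, 0.0, -86.4]
contact_force: [-0.8, 0.1, 0.2]
gripper_width: 0.0261
gripper_force: 0.0
```

{"api": "send_rows", "payload": {"moves": [{"slide": [0, 0, 0], "turn": 0, "gripper": 0}, {"slide": [0, 0, 0], "turn": 0, "gripper": 0}, {"slide": [0, 0, 0], "turn": 0, "gripper": 0}, {"slide": [0, 0, 0], "turn": 0, "gripper": 0}, {"slide": [0, 0, 0], "turn": 0, "gripper": 0}]}}

```text
time_s: 18.2
tcp_pos: [0.3987, -0.2337, 0.0086]
eef_rot: [-179.9, -0.0, -86.3]
contact_force: [0.4, 1.6, 2.3]
gripper_width: 0.0078
gripper_force: 40.0
```

{"api": "send_rows", "payload": {"moves": [{"slide": [0, 0, 0], "turn": 0, "gripper": 0}, {"slide": [0, 0, 0], "turn": 0, "gripper": 0}, {"slide": [0, 0, 0], "turn": 0, "gripper": 0}, {"slide": [0, 0, -0.06], "turn": 0, "gripper": 0}, {"slide": [0, 0, -0.2], "turn": 0, "gripper": 0}]}}

```text
time_s: 18.62
tcp_pos: [0.3958, -0.2333, 0.0365]
eef_rot: [179.7, 0.1, -86.3]
contact_force: [1.0, 0.3, 0.0]
gripper_width: 0.0075
gripper_force: 40.0
```

{"api": "send_rows", "payload": {"moves": [{"slide": [0, 0, -0.2], "turn": 0, "gripper": 0}, {"slide": [0, 0, -0.3], "turn": 0, "gripper": 0}, {"slide": [0, 0, -0.4], "turn": 0, "gripper": 0}, {"slide": [0, 0, -0.4], "turn": 0, "gripper": 0}, {"slide": [0, 0, -0.4], "turn": 0, "gripper": 0}]}}

```text
time_s: 19.03
tcp_pos: [0.3981, -0.2337, 0.0987]
eef_rot: [-179.9, -0.0, -86.3]
contact_force: [0.3, 0.4, -1.4]
gripper_width: 0.0079
gripper_force: 40.0
```

```bash
python3 - <<'E'
from plan import *
cap('side')
p=plan([(.4929,-.0297,.098,-10.3)])
E
```

```text
start [  0.3975  -0.2336   0.0978 -86.3156]
[-0.438, -0.241, -0.0] -0.282
[-0.294, -0.405, -0.001] -0.281
[-0.091, -0.492, -0.0] -0.282
  -> [ 0.4929 -0.0297  0.0979] -10.3
```

{"api": "send_rows", "payload": {"moves": [{"slide": [-0.088, -0.048, 0], "turn": -0.056, "gripper": 0}, {"slide": [-0.175, -0.096, 0], "turn": -0.113, "gripper": 0}, {"slide": [-0.263, -0.145, 0], "turn": -0.17, "gripper": 0}, {"slide": [-0.35, -0.193, 0], "turn": -0.226, "gripper": 0}, {"slide": [-0.438, -0.241, 0], "turn": -0.282, "gripper": 0}]}}

```text
time_s: 19.5
tcp_pos: [0.4289, -0.1652, 0.0965]
eef_rot: [179.9, 0.1, -60.7]
contact_force: [0.4, 0.0, 0.2]
gripper_width: 0.0079
gripper_force: 40.0
```

{"api": "send_rows", "payload": {"moves": [{"slide": [-0.06, -0.08, 0], "turn": -0.056, "gripper": 0}, {"slide": [-0.118, -0.162, 0], "turn": -0.113, "gripper": 0}, {"slide": [-0.176, -0.243, 0], "turn": -0.17, "gripper": 0}, {"slide": [-0.235, -0.324, 0], "turn": -0.226, "gripper": 0}, {"slide": [-0.294, -0.405, 0], "turn": -0.281, "gripper": 0}]}}

```text
time_s: 19.92
tcp_pos: [0.4606, -0.0971, 0.0965]
eef_rot: [179.9, 0.1, -35.4]
contact_force: [-0.2, 0.0, -0.3]
gripper_width: 0.0072
gripper_force: 40.0
```

{"api": "send_rows", "payload": {"moves": [{"slide": [-0.023, -0.123, 0], "turn": -0.07, "gripper": 0}, {"slide": [-0.046, -0.246, 0], "turn": -0.14, "gripper": 0}, {"slide": [-0.07, -0.37, 0], "turn": -0.21, "gripper": 0}, {"slide": [-0.091, -0.492, 0], "turn": -0.282, "gripper": 0}, {"slide": [-0.091, -0.492, 0], "turn": -0.282, "gripper": 0}]}}

```text
time_s: 20.33
tcp_pos: [0.4941, -0.0279, 0.0966]
eef_rot: [180.0, 0.1, -9.8]
contact_force: [1.5, 0.3, -0.8]
gripper_width: 0.0074
gripper_force: 40.0
```

{"api": "send_rows", "payload": {"moves": [{"slide": [0, 0, 0], "turn": 0, "gripper": 0}, {"slide": [0, 0, 0.12], "turn": 0, "gripper": 0}, {"slide": [0, 0, 0.25], "turn": 0, "gripper": 0}, {"slide": [0, 0, 0.38], "turn": 0, "gripper": 0}, {"slide": [0, 0, 0.38], "turn": 0, "gripper": 0}]}}

```text
time_s: 20.75
tcp_pos: [0.4898, -0.0311, 0.0371]
eef_rot: [179.8, 0.4, -10.4]
contact_force: [-1.7, -0.2, -1.0]
gripper_width: 0.0075
gripper_force: 40.0
```

```bash
python3 - <<'E'
from plan import *
cap('top');cap('top')
p=plan([(.4929,-.0297,.0105,-10.3)])
E
```

```text
start [  0.4922  -0.0306   0.0401 -10.3304]
[0.004, -0.007, 0.197] -0.0
  -> [ 0.4929 -0.0297  0.0106] -10.3
```

{"api": "send_rows", "payload": {"moves": [{"slide": [0.004, -0.003, 0.05], "turn": 0, "gripper": 0}, {"slide": [0.004, -0.007, 0.1], "turn": 0, "gripper": 0}, {"slide": [0.004, -0.007, 0.15], "turn": 0, "gripper": 0}, {"slide": [0.004, -0.007, 0.197], "turn": 0, "gripper": 0}, {"slide": [0.004, -0.007, 0.197], "turn": 0, "gripper": 0}]}}

```text
time_s: 21.27
tcp_pos: [0.4931, -0.029, 0.0098]
eef_rot: [180.0, 0.1, -10.3]
contact_force: [-0.3, 0.2, 0.4]
gripper_width: 0.0078
gripper_force: 40.0
```

{"api": "send_rows", "payload": {"moves": [{"slide": [0, 0, 0.006], "turn": 0, "gripper": 0}, {"slide": [0, 0, 0.012], "turn": 0, "gripper": 0}, {"slide": [0, 0, 0.012], "turn": 0, "gripper": 0}, {"slide": [0, 0, 0.012], "turn": 0, "gripper": 0}, {"slide": [0, 0, 0.012], "turn": 0, "gripper": 0}]}}

```text
time_s: 21.68
tcp_pos: [0.4942, -0.0287, 0.0096]
eef_rot: [-180.0, -0.0, -10.2]
contact_force: [-0.1, -0.2, -0.0]
gripper_width: 0.0074
gripper_force: 40.0
```

{"api": "send_rows", "payload": {"moves": [{"slide": [0, 0, 0.005], "turn": 0, "gripper": 0}, {"slide": [0, 0, 0.008], "turn": 0, "gripper": 0}, {"slide": [0, 0, 0.008], "turn": 0, "gripper": 0}, {"slide": [0, 0, 0.008], "turn": 0, "gripper": 0}, {"slide": [0, 0, 0.008], "turn": 0, "gripper": 0}]}}

```text
time_s: 22.1
tcp_pos: [0.4943, -0.0287, 0.0085]
eef_rot: [-180.0, -0.0, -10.2]
contact_force: [-1.5, -0.3, 4.6]
gripper_width: 0.0076
gripper_force: 40.0
```

{"api": "send_rows", "payload": {"moves": [{"slide": [0, 0, 0], "turn": 0, "gripper": 0.06}, {"slide": [0, 0, 0], "turn": 0, "gripper": 0.1}, {"slide": [0, 0, 0], "turn": 0, "gripper": 0.25}, {"slide": [0, 0, 0], "turn": 0, "gripper": 0.25}, {"slide": [0, 0, 0], "turn": 0, "gripper": 0.25}]}}

```text
time_s: 22.52
tcp_pos: [0.4939, -0.0288, 0.008]
eef_rot: [180.0, 0.0, -10.2]
contact_force: [-0.1, 1.6, -0.0]
gripper_width: 0.0208
gripper_force: 0.0
```

{"api": "send_rows", "payload": {"moves": [{"slide": [0, 0, -0.05], "turn": 0, "gripper": 0.25}, {"slide": [0, 0, -0.2], "turn": 0, "gripper": 0.25}, {"slide": [0, 0, -0.45], "turn": 0, "gripper": 0.25}, {"slide": [0, 0, -0.7], "turn": 0, "gripper": 0.25}, {"slide": [0, 0, -0.95], "turn": 0, "gripper": 0.25}]}}

```text
time_s: 22.93
tcp_pos: [0.4934, -0.0291, 0.1526]
eef_rot: [180.0, 0.0, -10.2]
contact_force: [1.6, 0.9, -0.8]
gripper_width: 0.0223
gripper_force: 0.0
```

{"api": "send_rows", "payload": {"moves": [{"slide": [0, 0, -0.25], "turn": 0, "gripper": 0.5}, {"slide": [0, 0, -0.5], "turn": 0, "gripper": 0.5}, {"slide": [0, 0, -0.7], "turn": 0, "gripper": 0.5}, {"slide": [0, 0, -0.7], "turn": 0, "gripper": 0.5}, {"slide": [0, 0, -0.7], "turn": 0, "gripper": 0.5}]}}

```text
time_s: 23.35
tcp_pos: [0.4947, -0.0286, 0.2582]
eef_rot: [-179.9, -0.2, -10.2]
contact_force: [0.6, 0.5, -1.0]
gripper_width: 0.043
gripper_force: 0.0
```

```bash
python3 - <<'E'
from plan import *
print(get_state()['joints'])
a=cap('side');b=cap('top')
x=a['img'][220:390,170:340,::-1];y=b['img'][165:300,90:360,::-1]
x=cv2.resize(x,None,fx=3,fy=3,interpolation=cv2.INTER_CUBIC)[:, :510]
cv2.imwrite('pics/s3.png',x);cv2.imwrite('pics/t3.png',cv2.resize(y,None,fx=2.9,fy=2.9,interpolation=cv2.INTER_CUBIC))
for k in('board','board_eye','peg_tip','peg'):
  print(k,[(np.round(d['location'],3).tolist(),round(d['p'],2)) for n in('top','side') for d in optics.look_for(n,k)])
print(get_state()['tcp_pos'],get_state()['eef_rot'])
E
```

```text
[ 1.94671338e+01  2.03917143e+00 -1.86484065e+01  4.91315791e-03
 -6.90384946e+01  6.02954408e+01]
board [([0.576, 0.228, 0.188], 0.5), ([0.39, 0.272, 0.072], 0.82), ([0.524, 0.243, 0.119], 0.65), ([0.522, -0.025, 0.022], 0.42)]
board_eye [([0.575, 0.224, 0.183], 0.45), ([0.526, 0.246, 0.117], 0.86), ([0.528, 0.071, 0.022], 0.67), ([0.391, 0.273, 0.076], 0.62)]
peg_tip [([0.521, 0.418, 0.175], 0.55), ([0.527, -0.55, 0.035], 0.53), ([0.522, 0.394, 0.172], 0.59)]
peg [([0.526, 0.416, 0.177], 0.68)]
[ 0.49387765 -0.02885774  0.25517307] [ 1.79967879e+02  5.34584027e-02 -1.02378603e+01]
```

View pics/s3.png

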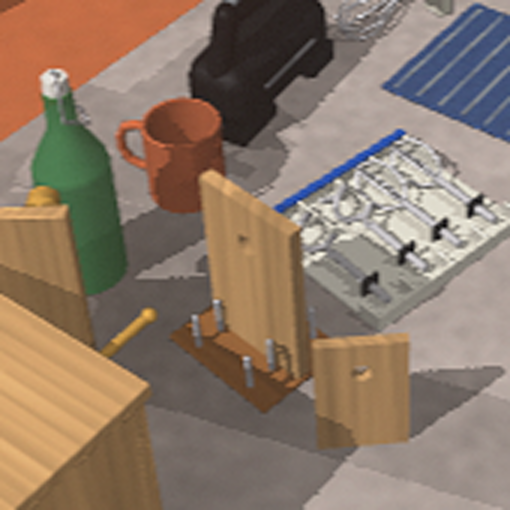

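All four utensils lie in their lanes with the heads at the blue strip. The board's hole is at s3 (243,241), the knob at (148,315) and the free corner of the door at (70,210). I'll cross-check these by the side camera.

```bash
python3 - <<'E'
from plan import *
np.set_printoptions(precision=4,suppress=True)
c=cap('side');t=cap('top')
s=lambda u,v,z:ray(c,170+(u+.5)/3-.5,220+(v+.5)/3-.5,z)
print('hole face',s(243,241,.138),'knob',s(148,315,.17),'door',s(70,210,.215),'corner near',s(298,237,.186),'corner far',s(205,178,.186))
for p in [(.5256,.3698,.17),(.5256,.365,.17)]: print((proj(c,p)-[170,220]+.5)*3)
w=lambda u,v,z:ray(t,90+(u+.5)/4.5-.5,170+(v+.5)/4.5-.5,z)
print('door top view',w(415,40,.215),w(400,48,0))
# knob by two-ray triangulation
def r(c,u,v):
    d=E(c['attitude'])@np.linalg.solve(np.array(c['intrinsics']),[u,v,1]);return np.array(c['origin']),d/np.linalg.norm(d)
def tri(a,b):
    (o,d),(q,e)=a,b
    k=np.linalg.lstsq(np.stack([d,-e],1),q-o,rcond=None)[0];P,Q=o+k[0]*d,q+k[1]*e;return (P+Q)/2,np.linalg.norm(P-Q)
print('knob',tri(r(c,170+148.5/3-.5,220+315.5/3-.5),r(t,90+267.5/4.5-.5,170+201.5/4.5-.5)))
print('near corner',tri(r(c,170+298.5/3-.5,220+237/3-.5),r(t,90+498.5/4.5-.5,170+296.5/4.5-.5)))
plan([(.5335,.2369,.255,-7.2),(.5335,.2369,.156,-7.2)])
E
```

```text
hole face [0.5412 0.2425 0.138 ] knob [0.5263 0.3716 0.17  ] door [0.6229 0.3513 0.215 ] corner near [0.4732 0.2488 0.186 ] corner far [0.5832 0.2377 0.186 ]
[150.7296 314.4694]
[154.9599 310.7155]
door top view [0.599  0.2878 0.215 ] [0.636  0.3549 0.    ]
knob (array([0.5263, 0.3707, 0.1689]), np.float64(0.0015778794657044799))
near corner (array([0.477 , 0.2486, 0.185 ]), np.float64(0.005730304896060515))
start [  0.494   -0.0288   0.2554 -10.2357]
[-0.028, -0.895, 0.001] -0.017
[-0.004, -0.895, 0.002] -0.017
  -> [0.5334 0.2369 0.2549] -7.2
[0.0, -0.0, 0.66] 0.0
  -> [0.5334 0.2369 0.1559] -7.2
```

```bash
python3 - <<'E'
from plan import *
np.set_printoptions(precision=4,suppress=True,linewidth=200)
c=cap('side');t=cap('top');T=np.load('pics/t.npy')
w=lambda u,v,z:ray(t,90+(u+.5)/4.5-.5,170+(v+.5)/4.5-.5,z)
print('hole -y face',w(561,200,.138))
g=c['img'][293:308,243:260].sum(2)//3;print(g)
# top edge of board: bright pixels in the top view
m=(T[:,:,0].astype(int)>195)&(T[:,:,0].astype(int)-T[:,:,2]>45)
m[:,:198]=0;m[:,222:]=0;m[:184]=0;m[241:]=0
n,l,st,ce=cv2.connectedComponentsWithStats(m.astype(np.uint8));k=1+np.argmax(st[1:,4])
r=cv2.minAreaRect(np.argwhere(l==k)[:,::-1].astype(np.float32));print(st[k],ce[k],r)
print('centre',ray(t,*ce[k],.186),[ray(t,*q,.186)[:2] for q in cv2.boxPoints(r)])
E
```

```text
hole -y face [0.5331 0.2309 0.138 ]
[[126 130 135 136 133 130 131 133 130 126 133 137 130 123 121 128 139]
 [127 128 135 136 133 132 130 132 131 126 132 137 133 125 120 119 128]
 [128 129 136 137 133 131 131 133 130 127 132 136 133 126 120 119 123]
 [128 127 135 137 134 134 133 133 132 127 131 137 133 126 120 117 124]
 [130 127 133 137 133 132 133 133 134 127 130 136 134 127 121 119 123]
 [127 127 134 136 134 133 116 112 130 129 130 137 135 127 122 119 122]
 [128 127 134 138 136 133 106  79  90 109 127 135 135 128 120 118 123]
 [128 129 131 137 135 134 114  96 107 119 128 137 136 128 123 118 123]
 [127 127 131 135 135 134 127 118 120 129 131 135 136 130 123 119 122]
 [126 127 131 136 135 132 129 125 132 142 140 137 136 131 123 118 122]
 [127 126 130 138 136 133 133 135 142 148 144 140 138 130 124 119 121]
 [127 127 132 138 138 135 133 133 140 147 144 141 138 133 124 119 120]
 [127 127 131 136 137 134 133 133 136 136 133 130 134 132 125 118 120]
 [127 126 130 138 137 134 133 133 137 133 127 132 139 133 126 118 119]
 [128 128 130 137 137 135 133 134 136 136 129 132 137 133 124 117 117]]
[200 187  14  49 293] [206.8703 210.802 ] ((206.91893005371094, 210.98648071289062), (6.082762241363525, 49.31969451904297), 9.462322235107422)
centre [0.5339 0.2376 0.186 ] [array([0.4807, 0.2508]), array([0.5888, 0.2373]), array([0.5869, 0.224 ]), array([0.4787, 0.2376])]
```

{"api": "send_rows", "payload": {"moves": [{"slide": [-0.005, -0.15, 0], "turn": -0.003, "gripper": 0.5}, {"slide": [-0.01, -0.35, 0], "turn": -0.006, "gripper": 0.5}, {"slide": [-0.02, -0.55, 0], "turn": -0.01, "gripper": 0.5}, {"slide": [-0.024, -0.75, 0], "turn": -0.014, "gripper": 0.5}, {"slide": [-0.028, -0.895, 0], "turn": -0.017, "gripper": 0.5}]}}

```text
time_s: 24.47
tcp_pos: [0.514, 0.106, 0.2557]
eef_rot: [-180.0, -0.0, -8.7]
contact_force: [1.0, 0.4, 0.5]
gripper_width: 0.0438
gripper_force: 0.0
```

{"api": "send_rows", "payload": {"moves": [{"slide": [0, -0.25, 0], "turn": -0.005, "gripper": 0.5}, {"slide": [0, -0.5, 0], "turn": -0.01, "gripper": 0.5}, {"slide": [-0.002, -0.75, 0], "turn": -0.015, "gripper": 0.5}, {"slide": [-0.003, -0.895, 0], "turn": -0.018, "gripper": 0.5}, {"slide": [-0.003, -0.895, 0], "turn": -0.018, "gripper": 0.5}]}}

```text
time_s: 24.88
tcp_pos: [0.5341, 0.2407, 0.2548]
eef_rot: [180.0, 0.0, -6.9]
contact_force: [0.2, 0.0, -0.6]
gripper_width: 0.0442
gripper_force: 0.0
```

```bash
python3 - <<'E'
from plan import *
cap('top');cap('top')
plan([(.5337,.2372,.156,-7.1)])
E
```

```text
start [ 0.5334  0.2376  0.255  -7.0065]
[0.002, 0.003, 0.66] 0.001
  -> [0.5337 0.2371 0.156 ] -7.1
```

{"api": "send_rows", "payload": {"moves": [{"slide": [0.002, 0.003, 0.12], "turn": 0.001, "gripper": 0.5}, {"slide": [0.002, 0.003, 0.3], "turn": 0.001, "gripper": 0.5}, {"slide": [0.002, 0.003, 0.48], "turn": 0.001, "gripper": 0.5}, {"slide": [0.002, 0.003, 0.6], "turn": 0.001, "gripper": 0.5}, {"slide": [0.002, 0.003, 0.66], "turn": 0.001, "gripper": 0.5}]}}

```text
time_s: 25.4
tcp_pos: [0.5326, 0.2344, 0.1543]
eef_rot: [179.9, 0.1, -7.3]
contact_force: [-0.4, 0.5, -0.1]
gripper_width: 0.0439
gripper_force: 0.0
```

{"api": "send_rows", "payload": {"moves": [{"slide": [0, 0, 0], "turn": 0, "gripper": 0.25}, {"slide": [0, 0, 0], "turn": 0, "gripper": 0.2}, {"slide": [0, 0, 0], "turn": 0, "gripper": 0.1}, {"slide": [0, 0, 0], "turn": 0, "gripper": 0.1}, {"slide": [0, 0, 0], "turn": 0, "gripper": 0.05}]}}

```text
time_s: 25.82
tcp_pos: [0.5344, 0.2367, 0.1579]
eef_rot: [-179.9, -0.1, -7.2]
contact_force: [-0.2, 0.1, -0.3]
gripper_width: 0.0157
gripper_force: 0.0
```

{"api": "send_rows", "payload": {"moves": [{"slide": [0, 0, 0], "turn": 0, "gripper": 0}, {"slide": [0, 0, 0], "turn": 0, "gripper": 0}, {"slide": [0, 0, 0], "turn": 0, "gripper": 0}, {"slide": [0, 0, 0], "turn": 0, "gripper": 0}, {"slide": [0, 0, 0], "turn": 0, "gripper": 0}]}}

```text
time_s: 26.23
tcp_pos: [0.5344, 0.2369, 0.1578]
eef_rot: [-179.9, -0.1, -7.2]
contact_force: [-0.9, 0.5, 6.0]
gripper_width: 0.0136
gripper_force: 40.0
```

```bash
python3 - <<'E'
from plan import *
plan([(.5335,.2374,.216,-7.1),(.5256,.325,.216,0),(.5256,.335,.188,0),(.5256,.405,.188,0)])
E
```

```text
start [ 0.5344  0.2369  0.1578 -7.1502]
[-0.006, -0.003, -0.388] -0.001
  -> [0.5336 0.2374 0.216 ] -7.1
[-0.124, -0.573, -0.0] -0.078
  -> [0.5257 0.325  0.216 ] -0.0
[-0.0, -0.067, 0.187] -0.0
  -> [0.5257 0.3351 0.1879] -0.0
[-0.001, -0.466, -0.0] -0.0
  -> [0.5256 0.405  0.1879] -0.0
```

{"api": "send_rows", "payload": {"moves": [{"slide": [0, 0, -0.05], "turn": 0, "gripper": 0}, {"slide": [0, 0, -0.15], "turn": 0, "gripper": 0}, {"slide": [0, 0, -0.27], "turn": 0, "gripper": 0}, {"slide": [0, 0, -0.36], "turn": 0, "gripper": 0}, {"slide": [0, 0, -0.4], "turn": 0, "gripper": 0}]}}

```text
time_s: 26.65
tcp_pos: [0.5344, 0.2366, 0.2188]
eef_rot: [-179.9, -0.1, -7.2]
contact_force: [1.2, 0.5, -1.2]
gripper_width: 0.0136
gripper_force: 40.0
```

{"api": "send_rows", "payload": {"moves": [{"slide": [-0.03, -0.1, 0], "turn": -0.03, "gripper": 0}, {"slide": [-0.06, -0.25, 0], "turn": -0.06, "gripper": 0}, {"slide": [-0.09, -0.4, 0], "turn": -0.078, "gripper": 0}, {"slide": [-0.12, -0.52, 0], "turn": -0.078, "gripper": 0}, {"slide": [-0.125, -0.573, 0], "turn": -0.078, "gripper": 0}]}}

```text
time_s: 27.07
tcp_pos: [0.5252, 0.3263, 0.2156]
eef_rot: [180.0, 0.1, -0.1]
contact_force: [-0.5, 0.2, -1.1]
gripper_width: 0.0135
gripper_force: 40.0
```

{"api": "send_rows", "payload": {"moves": [{"slide": [0, 0, 0.04], "turn": 0, "gripper": 0}, {"slide": [0, 0, 0.1], "turn": 0, "gripper": 0}, {"slide": [0, 0, 0.16], "turn": 0, "gripper": 0}, {"slide": [0, 0, 0.18], "turn": 0, "gripper": 0}, {"slide": [0, 0, 0.18], "turn": 0, "gripper": 0}]}}

```text
time_s: 27.48
tcp_pos: [0.5254, 0.3227, 0.1879]
eef_rot: [179.9, 0.1, -0.2]
contact_force: [-0.2, -0.2, -1.0]
gripper_width: 0.0138
gripper_force: 40.0
```

```bash
python3 - <<'E'
from plan import *
np.set_printoptions(precision=4,suppress=True)
t=cap('top');c=cap('side')
s=get_state();print(s['tcp_pos'],s['eef_rot'],s['contact_force'],s['gripper_width'],s['gripper_force'])
a=cv2.resize(c['img'][250:350,165:290,::-1],None,fx=4.5,fy=4.5,interpolation=cv2.INTER_CUBIC)
cv2.imwrite('pics/s4.png',a)
cv2.imwrite('pics/t4.png',cv2.resize(t['img'][170:270,90:220,::-1],None,fx=5,fy=5,interpolation=cv2.INTER_CUBIC))
h=s['tcp_pos']+[-.0007,.007,-.0195]
for n,p in(('hole',h),('peg',[.5256,.37,.17])):print(n,(proj(c,p)-[165,250]+.5)*4.5)
E
```

```text
[0.5262 0.3234 0.1896] [179.9752   0.0071  -0.1949] [ 0.778  -0.0266 -0.8989] 0.013358919796488046 39.997528195381165
hole [299.8169 291.4196]
peg [248.3293 336.9394]
```

View pics/s4.png

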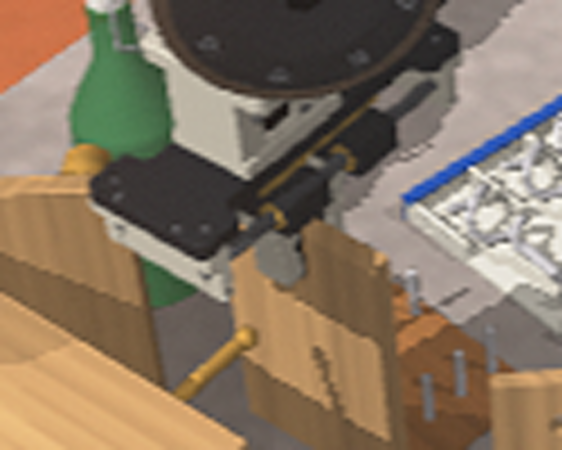

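```bash
python3 - <<'E'
from plan import *
np.set_printoptions(precision=4,suppress=True)
c=cap('side');t=cap('top')
T=get_state()['tcp_pos']
B=T+[-.0007,0,-.1515]   # bottom centre of board
for n,d in dict(nearTop=[-.055,.007,.18],nearTopBack=[-.055,-.007,.18],farTop=[.055,.007,.18],nearBot=[-.055,.007,0]).items():
  print(n,(proj(c,B+d)-[165,250]+.5)*4.5,(proj(t,B+d)-[90,170]+.5)*5)
print('hole top',(proj(c,B+[0,.007,.143])-[165,250]+.5)*4.5,'bot',(proj(c,B+[0,.007,.121])-[165,250]+.5)*4.5, 'tip', (proj(c,T+[0,.02,0])-[165,250]+.5)*4.5)
E
```

```text
nearTop [371.2996 270.2404] [344.9806 339.3833]
nearTopBack [389.104  254.0713] [377.9354 340.0825]
farTop [212.5435 185.1446] [357.127  83.567]
nearBot [394.6211 494.9308] [457.8275 369.015 ]
hole top [296.9719 276.5855] bot [300.8562 305.2351] tip [277.6596 279.4366]
```

View pics/t4.png

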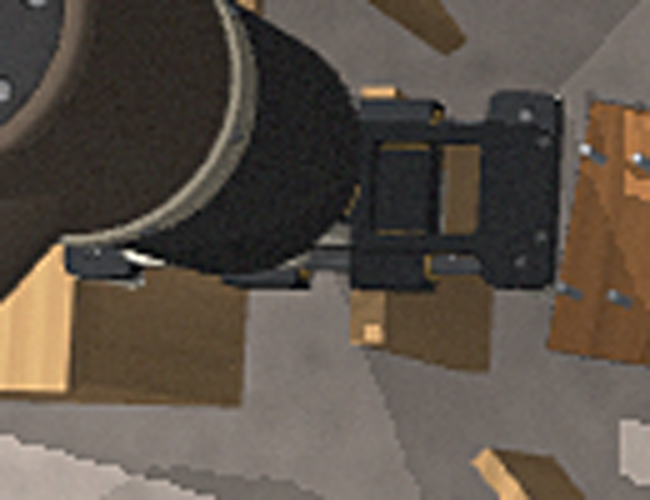

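The top view shows the board's near top corners at (350,344) and (384,345). That is within 2 mm of the predicted position. Insert slowly.

{"api": "send_rows", "payload": {"moves": [{"slide": [0.006, -0.06, 0], "turn": -0.002, "gripper": 0}, {"slide": [0.006, -0.12, 0], "turn": -0.002, "gripper": 0}, {"slide": [0.006, -0.18, 0], "turn": -0.002, "gripper": 0}, {"slide": [0.006, -0.24, 0], "turn": -0.002, "gripper": 0}, {"slide": [0.006, -0.27, 0], "turn": -0.002, "gripper": 0}]}}

```text
time_s: 28.1
tcp_pos: [0.527, 0.3662, 0.1896]
eef_rot: [-180.0, -0.0, 0.1]
contact_force: [0.2, 0.2, -1.1]
gripper_width: 0.0136
gripper_force: 40.0
```

{"api": "send_rows", "payload": {"moves": [{"slide": [0, -0.02, 0], "turn": 0, "gripper": 0}, {"slide": [0, -0.04, 0], "turn": 0, "gripper": 0}, {"slide": [0, -0.06, 0], "turn": 0, "gripper": 0}, {"slide": [0, -0.08, 0], "turn": 0, "gripper": 0}, {"slide": [0, -0.1, 0], "turn": 0, "gripper": 0}]}}

```text
time_s: 28.52
tcp_pos: [0.527, 0.3796, 0.1897]
eef_rot: [180.0, 0.0, 0.0]
contact_force: [0.8, -0.7, -0.7]
gripper_width: 0.0142
gripper_force: 40.0
```

{"api": "send_rows", "payload": {"moves": [{"slide": [0, -0.04, 0], "turn": 0, "gripper": 0}, {"slide": [0, -0.08, 0], "turn": 0, "gripper": 0}, {"slide": [0, -0.12, 0], "turn": 0, "gripper": 0}, {"slide": [0, -0.16, 0], "turn": 0, "gripper": 0}, {"slide": [0, -0.17, 0], "turn": 0, "gripper": 0}]}}

```text
time_s: 28.93
tcp_pos: [0.527, 0.4061, 0.1895]
eef_rot: [-180.0, -0.0, 0.1]
contact_force: [-0.4, 0.9, -1.6]
gripper_width: 0.0137
gripper_force: 40.0
```

{"api": "send_rows", "payload": {"moves": [{"slide": [0, 0, 0.01], "turn": 0, "gripper": 0}, {"slide": [0, 0, 0.02], "turn": 0, "gripper": 0}, {"slide": [0, 0, 0.027], "turn": 0, "gripper": 0}, {"slide": [0, 0, 0.027], "turn": 0, "gripper": 0}, {"slide": [0, 0, 0.027], "turn": 0, "gripper": 0}]}}

```text
time_s: 29.35
tcp_pos: [0.527, 0.4047, 0.1855]
eef_rot: [180.0, 0.0, 0.0]
contact_force: [0.2, -0.3, -1.7]
gripper_width: 0.0136
gripper_force: 40.0
```

{"api": "send_rows", "payload": {"moves": [{"slide": [0, 0, 0.006], "turn": 0, "gripper": 0}, {"slide": [0, 0, 0.01], "turn": 0, "gripper": 0}, {"slide": [0, 0, 0.01], "turn": 0, "gripper": 0}, {"slide": [0, 0, 0.01], "turn": 0, "gripper": 0}, {"slide": [0, 0, 0.01], "turn": 0, "gripper": 0}]}}

```text
time_s: 29.77
tcp_pos: [0.527, 0.4049, 0.1841]
eef_rot: [-180.0, -0.0, 0.0]
contact_force: [-0.0, 0.2, -0.8]
gripper_width: 0.0138
gripper_force: 40.0
```

{"api": "send_rows", "payload": {"moves": [{"slide": [0, 0, 0.005], "turn": 0, "gripper": 0}, {"slide": [0, 0, 0.01], "turn": 0, "gripper": 0}, {"slide": [0, 0, 0.01], "turn": 0, "gripper": 0}, {"slide": [0, 0, 0.01], "turn": 0, "gripper": 0}, {"slide": [0, 0, 0.01], "turn": 0, "gripper": 0}]}}

```text
time_s: 30.18
tcp_pos: [0.5271, 0.405, 0.1832]
eef_rot: [-180.0, -0.0, 0.0]
contact_force: [-2.2, -1.8, 4.0]
gripper_width: 0.0139
gripper_force: 40.0
```

{"api": "send_rows", "payload": {"moves": [{"slide": [0, 0, 0.004], "turn": 0, "gripper": 0}, {"slide": [0, 0, 0.007], "turn": 0, "gripper": 0}, {"slide": [0, 0, 0.007], "turn": 0, "gripper": 0}, {"slide": [0, 0, 0.007], "turn": 0, "gripper": 0}, {"slide": [0, 0, 0.007], "turn": 0, "gripper": 0}]}}

```text
time_s: 30.6
tcp_pos: [0.5272, 0.4051, 0.1831]
eef_rot: [-180.0, -0.1, 0.0]
contact_force: [-3.9, -2.0, 9.4]
gripper_width: 0.0138
gripper_force: 40.0
```

Weight is on the peg; release gradually and rise.

{"api": "send_rows", "payload": {"moves": [{"slide": [0, 0, -0.003], "turn": 0, "gripper": 0.1}, {"slide": [0, 0, -0.003], "turn": 0, "gripper": 0.16}, {"slide": [0, 0, -0.003], "turn": 0, "gripper": 0.2}, {"slide": [0, 0, -0.003], "turn": 0, "gripper": 0.25}, {"slide": [0, 0, -0.003], "turn": 0, "gripper": 0.28}]}}

```text
time_s: 31.02
tcp_pos: [0.5269, 0.4049, 0.1816]
eef_rot: [180.0, 0.0, 0.0]
contact_force: [-0.0, 0.5, -0.3]
gripper_width: 0.0227
gripper_force: 0.0
```

{"api": "send_rows", "payload": {"moves": [{"slide": [0, 0, 0], "turn": 0, "gripper": 0.28}, {"slide": [0, 0, 0], "turn": 0, "gripper": 0.28}, {"slide": [0, 0, -0.02], "turn": 0, "gripper": 0.28}, {"slide": [0, 0, -0.06], "turn": 0, "gripper": 0.28}, {"slide": [0, 0, -0.12], "turn": 0, "gripper": 0.28}]}}

```text
time_s: 31.43
tcp_pos: [0.5268, 0.4047, 0.1999]
eef_rot: [179.9, 0.1, 0.0]
contact_force: [0.9, 0.4, 0.4]
gripper_width: 0.0246
gripper_force: 0.0
```

{"api": "send_rows", "payload": {"moves": [{"slide": [0, 0, -0.1], "turn": 0, "gripper": 0.28}, {"slide": [0, 0, -0.25], "turn": 0, "gripper": 0.28}, {"slide": [0, 0, -0.4], "turn": 0, "gripper": 0.28}, {"slide": [0, 0, -0.6], "turn": 0, "gripper": 0.28}, {"slide": [0, 0, -0.6], "turn": 0, "gripper": 0.28}]}}

```text
time_s: 31.85
tcp_pos: [0.5292, 0.4063, 0.2981]
eef_rot: [-179.6, -0.5, 0.1]
contact_force: [-0.1, 0.3, 1.0]
gripper_width: 0.0246
gripper_force: 0.0
```

{"api": "send_rows", "payload": {"moves": [{"slide": [0, 0.15, 0], "turn": 0, "gripper": 0.28}, {"slide": [0, 0.4, 0], "turn": 0, "gripper": 0.28}, {"slide": [0, 0.7, 0], "turn": 0, "gripper": 0.28}, {"slide": [0, 0.95, 0], "turn": 0, "gripper": 0.28}, {"slide": [0, 0.95, 0], "turn": 0, "gripper": 0.28}]}}

```text
time_s: 32.27
tcp_pos: [0.5267, 0.2572, 0.2922]
eef_rot: [-180.0, -0.1, -0.1]
contact_force: [-0.5, 0.8, 0.2]
gripper_width: 0.0243
gripper_force: 0.0
```

```bash
python3 - <<'E'
from h import *
c=cap('side');cap('side','s5.png')
s=get_state();print(s['tcp_pos'],s['time_s'],s['contact_force'])
E
```

```text
[0.52743124 0.2610853  0.29181433] 32.3667 [ 0.49236573  0.26380991 -0.69477105]
```

View pics/s5.png

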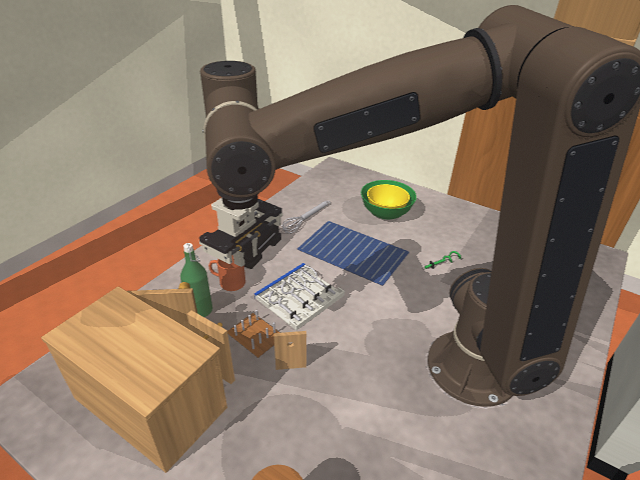

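The board hangs on the peg, its edge showing at (190–233, 312–380), the four utensils lie in the tray (255–345, 265–328), and nothing else has moved. I'll let it settle, then hand in.

{"api": "send_rows", "payload": {"moves": [{"slide": [0, 0.3, 0], "turn": 0, "gripper": 0.28}, {"slide": [0, 0.3, 0], "turn": 0, "gripper": 0.28}, {"slide": [0, 0.3, 0], "turn": 0, "gripper": 0.28}, {"slide": [0, 0.3, 0], "turn": 0, "gripper": 0.28}, {"slide": [0, 0.3, 0], "turn": 0, "gripper": 0.28}]}}

```text
time_s: 32.78
tcp_pos: [0.5273, 0.2186, 0.2901]
eef_rot: [-180.0, -0.0, 0.1]
contact_force: [-1.1, -0.2, -0.4]
gripper_width: 0.0246
gripper_force: 0.0
```

{"api": "send_rows", "payload": {"moves": [{"slide": [0, 0, 0], "turn": 0, "gripper": 0.28}, {"slide": [0, 0, 0], "turn": 0, "gripper": 0.28}, {"slide": [0, 0, 0], "turn": 0, "gripper": 0.28}, {"slide": [0, 0, 0], "turn": 0, "gripper": 0.28}, {"slide": [0, 0, 0], "turn": 0, "gripper": 0.28}]}}

```text
time_s: 33.2
tcp_pos: [0.5271, 0.2177, 0.2899]
eef_rot: [180.0, 0.0, 0.0]
contact_force: [-0.8, 0.2, 0.7]
gripper_width: 0.0244
gripper_force: 0.0
```

```bash
python3 -c "
from h import *
print(order.close_job())"
```

```text
the job is handed in; nothing more can be done
None
```

Both beaters and the loose hook lie in the tray lanes with their heads towards the blue strip, the board hangs on the brass peg, and the job was handed in at about 33 s; no verdict was returned.

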